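# Hold a watch crown-down on the timing stand

### The arm

A 7-joint arm with a two-finger parallel gripper is mounted at the origin on the work surface. World frame = base frame: x ahead of the robot, y to its left, z up, the work surface at z = 0. Lengths are in m, angles in rad, forces in N, time in s.
With the tool pointing down it reaches from about 0.4 to 0.875 m from the base axis. Payload 19.3 kg.
Tool frame: the origin (TCP) lies at the very end of the fingers, on their centre line; the grasp point (between the pads) lies bot.grasp_offset behind it (bot.grasp_offset is the distance from the TCP to the grasp point, in m); z points along the fingers, y is the direction in which the jaws open and shut (so a half turn about z gives the same grasp; the last joint's range is limited). The gripper opens to 85 mm and grips with 20 to 120 N. Pads are 22 mm wide; open, the fingers measure 114 mm over their backs; the gripper's body (76 mm by 85 mm) begins 54 mm behind the grasp point. The pads swing forward as they close: fully open they stand 13 mm farther back than shut.
Start: joints at [-1.328, 0.521, -0.036, 1.599, 0.021, 1.021, -0.113], TCP at [0.192, 0.595, 0.231] pointing down, gripper open.
Joint ranges: [-2.91, 2.91], [-0.3, 2.13], [-1.5, 1.42], [0.17, 2.43], [-1.26, 4.41], [0.16, 1.93], [-2.52, 2.52]. Speed limits (rad/s): [1.89, 1.89, 2.39, 2.39, 3.01, 3.01, 3.01].

### API

Orientations are given as [roll, pitch, yaw] about the fixed x, y, z axes, in that order (R = Rz(yaw) Ry(pitch) Rx(roll)).
In Python, from workcell import bot gives the robot as it stands. The module is installed in compiled form; this text tells all that it offers.
- The arm moves only by the shell command python3 -m handwheel 'ROWS' [OPENING] [FORCE]. ROWS is JSON, a list of rows, each a list of 6 numbers: the shift along the tool's x, y, z as a fraction of full scale, then the turn, a rotation vector about the tool's x, y, z as a fraction of full scale. In form: [[x, y, z, rx, ry, rz], ...]. A call has 1 to 8 rows; each row shifts and turns the commanded pose from where the row before left it, along the tool's axes as they then stand; what a row does not reach is not made up. Full scale, the value 1, is 0.025 m for a shift and 360 degrees for a turn. A row lasts 1/8 s, in which the tool goes at most 62.5 mm and 10.7 degrees, less where a joint would pass 70% of its speed; a pose out of reach is approached as far as the arm can. A call with a number of a shift or a turn outside -1 to 1 is refused whole. A call with a gripper value outside its range is refused whole. OPENING is the closure, from -1 (fully open) to 1 (shut), set as the call begins (- or left out, the last holds). The fingers move at their own pace and stop on an object; FORCE is the grip in N (left out, the last holds). Time passes only in rows, so rows that do not move let the fingers close. It gives the time, the measured TCP pose, the force and the opening at its end, in the units of the state.
- bot.observe(): the state, without advancing time (a new reading comes with each control period).
- bot.grab_frame(name): name is "side" or "top" or "wrist"; returns a dict with "pixels" (480x640x3 uint8, blue, green, red), "vertical_fov" (degrees; the focal length in pixels is half the picture's height over the tangent of half this angle, whatever the lens; pixels are square), "cx", "cy" (the principal point, pixels), "R" (3x3) and "t" (3): a world point X has camera coordinates R X + t. Camera axes: x right, y down, z forward; pixel columns grow to the right and rows downward; lengths in m; the calibration is good to about 2 mm. A picture is of the moment at which its call begins. There is no depth.
- bot.job_done(): hands the job in, once; it reports no verdict.
Trained networks look in a picture, given as the dict that the camera call returned (one of the last four; its "shot" number tells which), for a name from the list of things; names that differ only in an ending like _2 or _b are one class to them, and where a whole thing is asked for, a point or a joint stands for the part that bears it (a point fixed in the world has none). Each returns a list of dicts, best first, with "score" (0 to 1); they miss things now and then, are a little off and sometimes report something else, mostly with a low value. They report only what shows in the picture. A call takes as long as a camera call. They do not tell look-alikes from the thing itself.
- bot.trace(picture, thing): "region" (480x640 bool, what is visible of it) and "point" ([column, row] in pixels, amid what is visible of it).
The state is a dict: "clock": time; "qpos": joint angles; "qd": joint speeds; "joint_efforts": joint torques, N m; "position": TCP position; "tool_rot": TCP orientation; "force": force on the tool from outside, world axes, zero at the start; "moment": the same for the moment, N m; "grip_width": finger opening in m.
Only numpy, scipy, OpenCV 4.12 (cv2) and the standard library are available. Lean on these libraries where they do the work, as an engineer would, in place of code of your own. Each camera call takes 0.05 s, during which the arm holds its last target.

### The job

Take the steel watch with the dark blue dial out of the tray, holding it only by its two flat lug ends and letting nothing touch its glass, seat it dial up in the jaws of the timing stand's flat-lying head with the crown in the notch on the hinge side, and let go of it. Then take the head by its red ball knob and swing it gently up to the upright balance point for the crown-down rate reading; the tilt clamp no longer grips and the head would fall either way, so finish while still holding the knob, with the head upright and still and the watch in its jaws. Do not drop the watch or let the head go over backwards, and leave the gold watches and the other things on the bench where they are.

Things in the scene. Friction and masses are not known exactly. Their poses are not given: they have to be found in the camera images.
- watch: Steel watch head, dark blue dial: case 38 mm across, 11 mm thick, about 70 g. Origin: centre of the case back (underside); z up out of the dial, x to the crown (3 o'clock), y to 12. Flat lug ends at +y and -y, 22 mm wide, 46 mm apart outside, 2 to 8 mm above the origin: grip along y. Lies in the tray, back 8.5 mm above the table, tray floor beside it 5 mm. Glass: top face, 32 mm across.
- watch_crown (a point): Tip of the winding crown of the steel watch: a 6 mm thick stub, 22.5 mm from the watch's centre along its x, 5 mm above its underside.
- tray: Blue carrying tray with white insert, 204 x 236 mm, rim 16 mm high, floor 5 mm, fixed. Origin under its centre, at table height. Six raised seats (8.5 mm above the table) at x = -61, 0, 61 and y = -50, 50 mm in its frame; five hold watches, all with their lug ends about along the tray's y.
- stand: Timing stand, fixed: grey base 150 x 86 mm, 12 mm thick. Origin at table height under the hinge axis, which lies along the stand's y, 62 mm up, between two cheeks (28 mm out to either side, 75 mm high; clamp screw 39 mm out on +y). The lying head extends from the hinge to the stand's -x.
- head (a joint): Swing of the head, rad: 0 lying flat on its front rest, 1.57 upright, where head (130 g) and seated watch balance (within 0.03), 2.4 fallen over onto the back stop. Almost frictionless (0.002 N m); off balance the weight gives up to about 0.1 N m, so let go it falls to one side.
- head_hinge (a point): Point on the hinge axis in the middle of the head, 62 mm above the table. Axes turn with the head: y along the hinge, x from the knob towards the hinge, z out of the seat. Head lying flat: axes as the stand's. Head upright: x down, z level, away from the side where the knob lay.
- head_seat (a point): Centre of the head's rubber seat surface, 52 mm from the hinge, 64 mm above the table when flat; axes as head_hinge. A seated watch has origin and x here (crown to the hinge). Jaws on the hinge and knob sides: V pads 8 mm high plus 4 mm sloping lead-in, 1.8 mm play round the case; 11 mm crown notch on the hinge side only. Head 34 mm wide in y: lug ends overhang, fingers fit beside it.
- head_knob (a point): Centre of the red ball knob, 22 mm across, on a thin stalk at the head's free end: in head_hinge's axes at x = -117, z = -6 mm, so 56 mm above the table when the head lies flat. Pinched along the hinge direction (y) it pivots between the fingers as the head swings.
- gold1: Another watch of the same size, gold case and white dial, in the tray; leave alone. Origin as for the steel watch.
- gold2: Another watch of the same size, gold case and white dial, in the tray; leave alone. Origin as for the steel watch.
- gold3: Another watch of the same size, gold case and white dial, in the tray; leave alone. Origin as for the steel watch.
- gold4: Another watch of the same size, gold case and white dial, in the tray; leave alone. Origin as for the steel watch.
- bottle: Square white solvent dispenser with an open steel flip cap, 46 x 46 mm, 106 mm high, standing at the left; origin under its centre; leave alone.
- loupe: Orange eye loupe, 35 mm across, 26 mm high, at the back; origin under its centre; leave alone.
- dome: Clear dust cover with a small knob, 68 mm across, 43 mm high, at the back; origin under its centre; leave alone.
- driver: Small aluminium screwdriver with a blue cap, 110 mm long, lying at the back; origin under the middle of it, x to the tip; leave alone.
Things that resemble listed ones, but are neither listed nor needed, are in the scene too. Of the things shaped like the watch, the steel one is meant.

How it is judged:
By the outcome, as a careful person would: the job done as asked, in the order asked, and still so for the second after the job is handed in, while the arm keeps its last pose, push and grip.
It also fails if it takes over 54 s, if anything falls off the work surface, if the arm or the gripper's body presses on something with over 40 N, if the wrist force passes 120 N, or if a joint passes its speed limit or range.

## Working session

There is one attempt and no reset: what is moved stays moved. The work goes in short steps, Python scripts to look and compute and a shell command to move; the robot and the scene stay as the last step left them, time stands still between calls to the robot, and variables do not carry over. Pictures are saved under pics/ and viewed, and the job is handed in when it is done.

```bash
mkdir -p pics; python3 - <<'E'
from workcell import bot
import cv2
s=bot.observe()
for k,v in s.items(): print(k,v)
print(bot.grasp_offset)
for n in ["side","top","wrist"]:
    f=bot.grab_frame(n); cv2.imwrite(f"pics/{n}0.png",f["pixels"]); print(n,f["vertical_fov"],f["cx"],f["cy"],f["R"],f["t"],f["shot"])
E
```

```text
clock 0.0
qpos [-1.3282272   0.52199604 -0.03633253  1.60000019  0.02120574  1.02107938
 -0.11278048]
qd [-4.76476923e-05  1.35451893e-03 -9.35972612e-04 -2.12245595e-03
 -4.46152408e-04  3.55341716e-04  1.11554163e-03]
joint_efforts [-1.58741295e-03 -9.27127075e+01  1.97909296e+00 -3.69946826e+01
  1.77753990e-02  8.08502053e-03  2.67922439e-05]
position [0.19224118 0.59435536 0.23073967]
tool_rot [-3.14049779e+00  7.99215340e-05  2.82884043e+00]
force [-0.02576352  0.05363115 -0.29983071]
moment [ 0.0430813  -0.02415044 -0.01824803]
grip_width 0.08559619212742467
0.0187
side 43.771275549580785 315.3106143342438 239.77336902974608 [[ 0.78355233 -0.62130353 -0.00526075]
 [-0.33754886 -0.41855821 -0.84313095]
 [ 0.5216383   0.66241298 -0.53768255]] [-0.44588427  0.28523724  1.04033231] 1
top 45.281165616014455 316.64162655415475 230.6026828604007 [[-0.01475061 -0.99958478 -0.02475253]
 [-0.98910819  0.01821285 -0.14605914]
 [ 0.14644931  0.02232846 -0.98896615]] [0.05249104 0.61215034 1.10571822] 2
wrist 65.4973819995856 320.01913676018177 238.83164811145713 [[ 0.3078494   0.9514342  -0.00130468]
 [ 0.90449295 -0.29223497  0.31063038]
 [ 0.29516309 -0.09680745 -0.95052989]] [-0.62456294 -0.0423437   0.38027039] 3
```

View pics/side0.png

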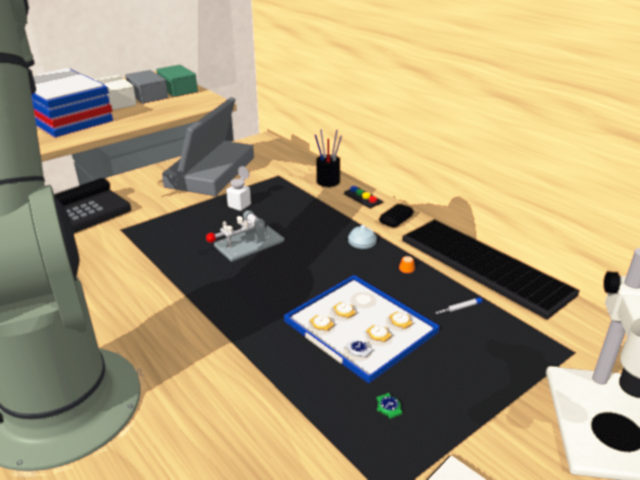

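View pics/top0.png

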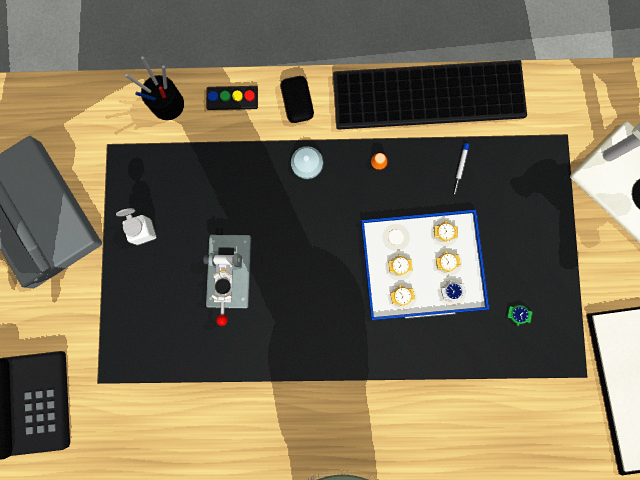

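View pics/wrist0.png

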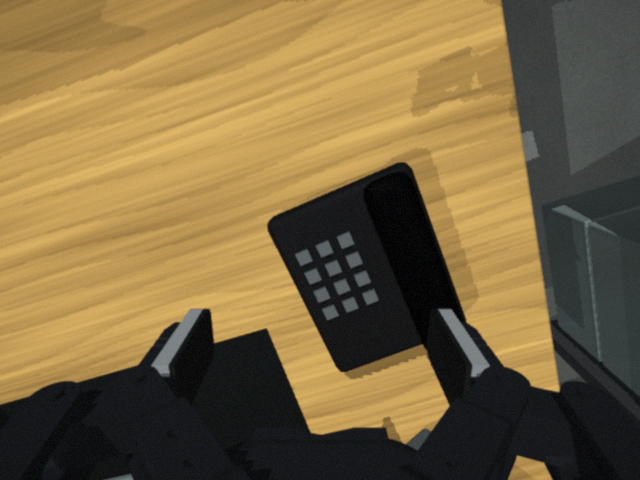

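The top view shows the stand at about px (228,272) with the red knob at (222,321). The steel watch is in the tray at (453,291), and the green look-alike is outside it at (520,314).

```bash
cat > h.py <<'E'
import numpy as np, cv2
from workcell import bot
from scipy.spatial.transform import Rotation as Ro
def ray(f,p):
    F=240/np.tan(np.radians(f["vertical_fov"]/2)); F=f["pixels"].shape[0]/2/np.tan(np.radians(f["vertical_fov"]/2))
    R=np.array(f["R"]);t=np.array(f["t"])
    d=R.T@np.array([(p[0]-f["cx"])/F,(p[1]-f["cy"])/F,1]); return -R.T@t,d
def onz(f,p,z):
    c,d=ray(f,p); return c+d*(z-c[2])/d[2]
def proj(f,X):
    F=f["pixels"].shape[0]/2/np.tan(np.radians(f["vertical_fov"]/2))
    c=np.array(f["R"])@np.asarray(X)+np.array(f["t"]); return np.array([f["cx"]+F*c[0]/c[2],f["cy"]+F*c[1]/c[2]])
def tri(obs):
    A=np.zeros((3,3));b=np.zeros(3)
    for f,p in obs:
        c,d=ray(f,p);d=d/np.linalg.norm(d);M=np.eye(3)-np.outer(d,d);A+=M;b+=M@c
    return np.linalg.solve(A,b)
def pose():
    s=bot.observe(); return np.array(s["position"]),Ro.from_euler('xyz',s["tool_rot"]).as_matrix(),s
E
python3 - <<'E'
from h import *
ft=bot.grab_frame("top"); fs=bot.grab_frame("side")
Z=dict(watch=.0195,watch_crown=.0135,tray=.005,stand=.012,head=.06,head_knob=.056,head_seat=.064,head_hinge=.062,gold1=.0195,bottle=.1)
for n,z in Z.items():
    for nm,f in (("top",ft),("side",fs)):
        try: r=bot.trace(f,n)
        except Exception as e: print(n,e); continue
        for d in r[:6]: print(n,nm,round(d["score"],2),np.round(d["point"],1),int(d["region"].sum()),np.round(onz(f,d["point"],z),4))
for n,f,b in (("t1",ft,(180,215,280,345)),("t2",ft,(350,200,500,330)),("s1",fs,(190,190,300,270))):
    x0,y0,x1,y1=b; c=f["pixels"][y0:y1,x0:x1]; k=min(800/c.shape[1],600/c.shape[0]); cv2.imwrite(f"pics/{n}.png",cv2.resize(c,None,fx=k,fy=k,interpolation=cv2.INTER_CUBIC)); print(n,k)
E
```

```text
watch top 0.85 [453.4 290.5] 312 [ 0.4904 -0.2294  0.0195]
watch top 0.62 [519.6 314.4] 377 [ 0.4411 -0.3578  0.0195]
watch side 0.85 [390.1 404.2] 424 [ 0.435  -0.3727  0.0195]
watch side 0.64 [355.1 351.1] 294 [ 0.4748 -0.239   0.0195]
watch side 0.42 [237.9 227.8] 529 [0.5415 0.2771 0.0195]
watch_crown top 0.75 [454.2 288.1] 397 [ 0.4955 -0.2325  0.0135]
watch_crown top 0.74 [518.6 318.1] 368 [ 0.4338 -0.3573  0.0135]
watch_crown top 0.55 [136.7 227.7] 878 [0.6307 0.4164 0.0135]
watch_crown side 0.92 [390.5 405. ] 427 [ 0.4384 -0.3707  0.0135]
watch_crown side 0.76 [360.2 348.5] 331 [ 0.4915 -0.235   0.0135]
tray top 0.61 [423.4 264. ] 10140 [ 0.5459 -0.1741  0.005 ]
tray side 0.68 [361.9 326.2] 7420 [ 0.544  -0.1823  0.005 ]
stand top 0.56 [224.2 267.9] 3337 [0.5442 0.2336 0.012 ]
stand side 0.55 [243.4 237.3] 1910 [0.5342 0.2411 0.012 ]
head top 0.94 [219.6 282.8] 890 [0.511  0.2335 0.06  ]
head top 0.57 [444.3 229.2] 328 [ 0.609 -0.209  0.06 ]
head side 0.95 [235.9 228.3] 526 [0.5034 0.2196 0.06  ]
head side 0.35 [341.3 311.7] 248 [ 0.4971 -0.172   0.06  ]
head_knob top 0.78 [2
[... 358 characters left out ...]
2 [450.5 258.1] 340 [ 0.5557 -0.2268  0.0195]
gold1 top 0.69 [405.6 293.1] 317 [ 0.4867 -0.1337  0.0195]
gold1 top 0.64 [399.7 265.8] 331 [ 0.5418 -0.1239  0.0195]
gold1 top 0.56 [444.8 227.4] 335 [ 0.6186 -0.2183  0.0195]
gold1 side 0.7 [340.7 309.3] 233 [ 0.5338 -0.1284  0.0195]
gold1 side 0.66 [378.8 332. ] 306 [ 0.5464 -0.2278  0.0195]
gold1 side 0.63 [321.6 320.7] 275 [ 0.4808 -0.1317  0.0195]
gold1 side 0.56 [402.  318.9] 271 [ 0.6098 -0.2283  0.0195]
gold1 side 0.52 [358.8 349.8] 312 [ 0.4826 -0.2407  0.0195]
bottle top 0.94 [137.2 224.4] 861 [0.6233 0.3861 0.1   ]
bottle side 0.59 [239.7 193. ] 681 [0.5678 0.2992 0.1   ]
t1 4.615384615384615
t2 4.615384615384615
s1 7.2727272727272725
```

View pics/t1.png

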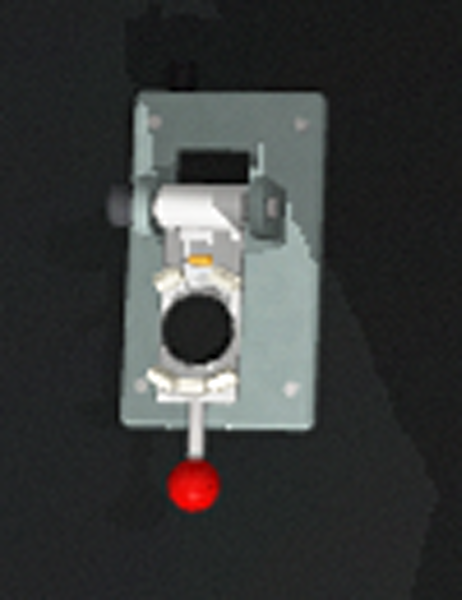

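View pics/t2.png

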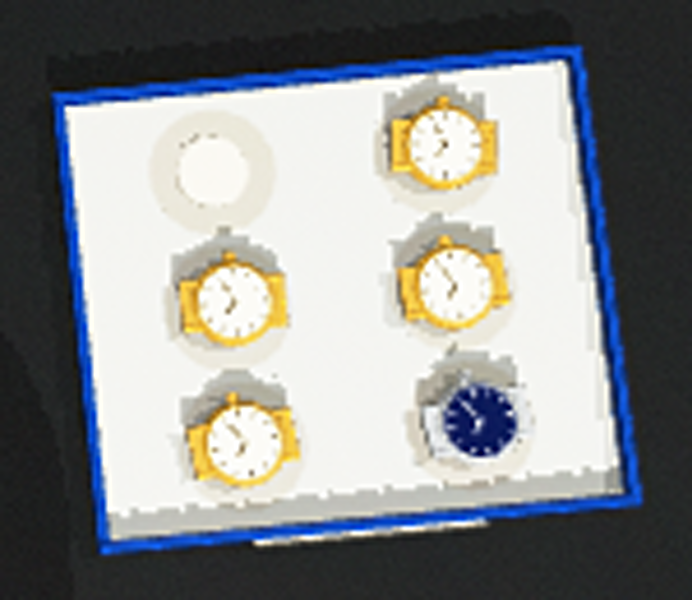

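View pics/s1.png

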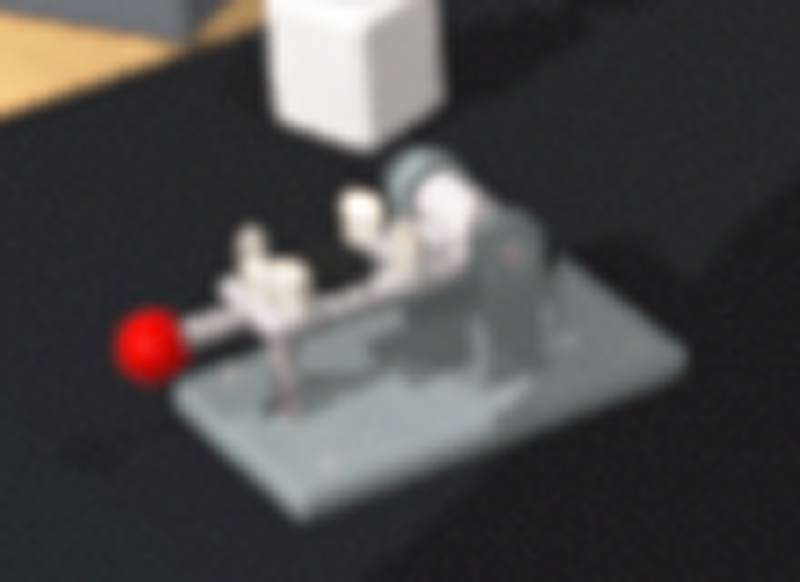

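The top crop shows the head lying towards the robot (-x) with the knob at about (222,320.5). The watch's crown faces +x. I'll move over the stand and look with the wrist camera on the way.

```bash
python3 -m handwheel '[[-1,-1,0,0,0,-0.025],[-1,-1,0,0,0,-0.025],[-0.84,-0.98,0,0,0,0],[-0.84,-0.98,0,0,0,0],[-0.84,-0.98,0,0,0,0],[-0.84,-0.98,0,0,0,0],[-0.84,-0.98,0,0,0,0],[-0.84,-0.98,0,0,0,0]]' -1; python3 -m handwheel '[[-0.84,-0.98,0,0,0,0],[-0.84,-0.98,0,0,0,0],[-0.84,-0.98,0,0,0,0],[-0.84,-0.98,0,0,0,0],[-0.84,-0.98,0,0,0,0],[-0.84,-0.98,0,0,0,0],[0,0,0,0,0,0]]'
python3 - <<'E'
from h import *
f=bot.grab_frame("wrist"); cv2.imwrite("pics/w1.png",f["pixels"]); 
import pickle; pickle.dump(f,open("w1.pkl","wb")); s=bot.observe(); print(s["clock"],s["position"],s["tool_rot"],s["qpos"])
E
```

```text
clock: 2.25
position: [0.3561, 0.387, 0.2314]
tool_rot: [3.141, 0.0, -3.14]
force: [0.3, -0.5, -0.6]
grip_width: 0.0856
clock: 3.12
position: [0.483, 0.2389, 0.2313]
tool_rot: [-3.141, 0.001, 3.139]
force: [-0.2, -0.1, 0.5]
grip_width: 0.0855
3.175 [0.48205454 0.24026672 0.23129503] [-3.14153321e+00  9.86216496e-05  3.14109357e+00] [-5.70639950e-01  3.84317871e-01 -2.43378214e-03  1.82927208e+00
  1.26928593e-03  9.27953519e-01  9.96640186e-01]
```

View pics/w1.png

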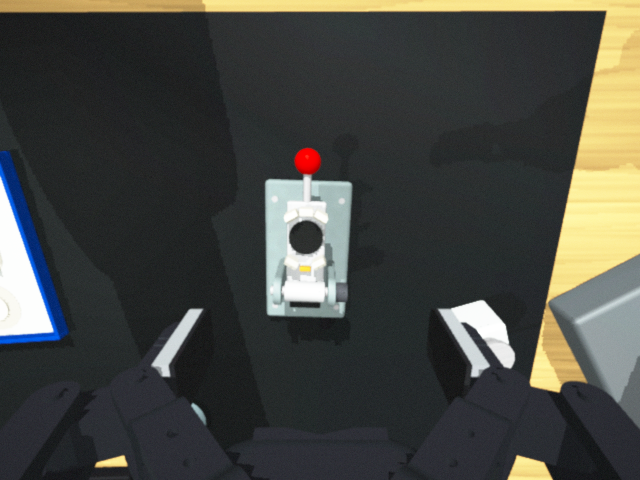

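The wrist view shows the knob at (308,161), the seat hole at (306,238) and the hinge at about (306,291). The bottle stands to the right at (480,335).

```bash
python3 - <<'E'
from h import *
import pickle; f=pickle.load(open("w1.pkl","rb"))
c=f["pixels"][140:325,245:370]; cv2.imwrite("pics/w1c.png",cv2.resize(c,None,fx=3.2,fy=3.2,interpolation=cv2.INTER_CUBIC))
im=f["pixels"].astype(int); m=((im[...,2]>150)&(im[...,1]<60)&(im[...,0]<60)); ys,xs=np.nonzero(m); print(xs.mean(),ys.mean(),m.sum())
print("knob",onz(f,(xs.mean(),ys.mean()),.056))
ft=bot.grab_frame("top"); im=ft["pixels"].astype(int); m=((im[...,2]>150)&(im[...,1]<60)&(im[...,0]<60)); m[:, :200]=0;m[:,240:]=0; m[:300]=0; y2,x2=np.nonzero(m); print(x2.mean(),y2.mean(),onz(ft,(x2.mean(),y2.mean()),.056))
fs=bot.grab_frame("side"); im=fs["pixels"].astype(int); m=((im[...,2]>150)&(im[...,1]<60)&(im[...,0]<60)); m[:, :195]=0;m[:,225:]=0; m[:220]=0;m[260:]=0; y3,x3=np.nonzero(m); print(x3.mean(),y3.mean(),onz(fs,(x3.mean(),y3.mean()),.056))
E
```

```text
307.18666666666667 160.5961904761905 525
knob [0.44005315 0.22761553 0.056     ]
221.43421052631578 320.32894736842104 [0.43834078 0.22999348 0.056     ]
209.96666666666667 236.81666666666666 [0.43922438 0.23091775 0.056     ]
```

View pics/w1c.png

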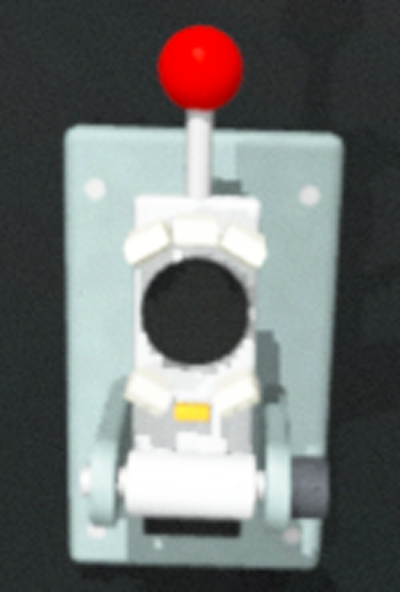

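```bash
python3 - <<'E'
from h import *
import pickle; f=pickle.load(open("w1.pkl","rb"))
P=dict(TL=(66,127,.012),TR=(343,135,.012),BL=(72,560,.012),BR=(318,567,.012),hole=(195,310,.064),barrelL=(123,485,.062),barrelR=(265,485,.062),stalktop=(199,115,.056),V1L=(148,246,.070),V1R=(244,246,.07),V2L=(148,392,.07),V2R=(242,392,.07),red=(192,411,.066),s1=(94,189,.013),s2=(310,196,.013))
W={}
for k,(x,y,z) in P.items():
    W[k]=onz(f,(x/3.2+245,y/3.2+140),z); print(k,np.round(W[k],4))
kn=onz(f,(307.19,160.6),.056)
for n in("TL","TR"):
    pass
a=W["BL"]-W["TL"];b=W["BR"]-W["TR"];c=W["TL"]-W["TR"];d=W["BL"]-W["BR"]
for v in(a,b): print(np.linalg.norm(v),np.degrees(np.arctan2(v[1],v[0])))
for v in(c,d,W["barrelL"]-W["barrelR"],W["V1L"]-W["V1R"],W["V2L"]-W["V2R"],W["s1"]-W["s2"]): print(np.linalg.norm(v),np.degrees(np.arctan2(-v[0],v[1])) )
h=(W["barrelL"]+W["barrelR"])/2
for p in (W["hole"],h): v=p-kn; print(np.linalg.norm(v[:2]),np.degrees(np.arctan2(v[1],v[0])))
E
```

```text
TL [0.4631 0.1855 0.012 ]
TR [0.4657 0.2696 0.012 ]
BL [0.6112 0.1805 0.012 ]
BR [0.6141 0.2647 0.012 ]
hole [0.5048 0.226  0.064 ]
barrelL [0.5584 0.2043 0.062 ]
barrelR [0.5585 0.2453 0.062 ]
stalktop [0.4529 0.2274 0.056 ]
V1L [0.4851 0.2141 0.07  ]
V1R [0.4852 0.2393 0.07  ]
V2L [0.5264 0.213  0.07  ]
V2R [0.5265 0.2387 0.07  ]
red [0.5337 0.2248 0.066 ]
s1 [0.482  0.1933 0.013 ]
s2 [0.4843 0.2598 0.013 ]
0.1482587271444432 -1.9362032538545004
0.14849451201029512 -1.9041557333332926
0.08417179414347761 178.21917418633424
0.08425454310929935 178.05869595410172
0.04097191323701284 179.89424483116824
0.025255343687510805 179.88159658741267
0.025739597073270247 179.8891220593789
0.0665260442549561 177.98951204696965
0.06473540553502267 -1.4756158493693723
0.11842166072303127 -1.3476307298825463
```

```bash
python3 -m handwheel '[[0,-1,0,0,0,0],[0,-1,0,0,0,0],[0,-1,0,0,0,0],[0,-1,0,0,0,0],[0,-1,0,0,0,0],[0,-1,0,0,0,0],[0,-1,0,0,0,0],[0,-1,0,0,0,0]]' -1; python3 -m handwheel '[[0,-1,0.3,0,0,0],[0,-1,0.3,0,0,0],[0,-1,0.3,0,0,0],[0,-1,0.3,0,0,0],[0,-1,0.3,0,0,0],[0,-1,0.3,0,0,0],[0,-1,0.3,0,0,0],[0,-1,0.3,0,0,0]]';python3 -m handwheel '[[0,-1,0.3,0,0,0],[0,-1,0.3,0,0,0],[0,-0.8,0.3,0,0,0],[0,0,0,0,0,0],[0,0,0,0,0,0]]'
python3 - <<'E'
from h import *
f=bot.grab_frame("wrist"); cv2.imwrite("pics/w2.png",f["pixels"]); 
import pickle; pickle.dump(f,open("w2.pkl","wb")); s=bot.observe(); print(s["clock"],s["position"],s["tool_rot"],s["qpos"])
for n in("watch","watch_crown"):
  for d in bot.trace(f,n)[:4]: print(n,d["score"],d["point"],d["region"].sum(),onz(f,d["point"],.0195))
E
```

```text
clock: 4.28
position: [0.4817, 0.0412, 0.2314]
tool_rot: [3.141, 0.0, -3.139]
force: [0.0, 0.5, 0.9]
grip_width: 0.0854
clock: 5.28
position: [0.4824, -0.1588, 0.1712]
tool_rot: [3.141, 0.0, -3.139]
force: [1.0, 0.0, 0.4]
grip_width: 0.0854
clock: 5.9
position: [0.4826, -0.2278, 0.149]
tool_rot: [3.141, 0.0, -3.139]
force: [0.3, 0.2, -0.6]
grip_width: 0.0853
5.95 [ 0.48266451 -0.2278303   0.14905395] [ 3.14121985e+00  3.24564596e-04 -3.13877348e+00] [ 0.24255783  0.49054899  0.11800278  1.92285057 -0.08371068  0.73265374
  1.98265361]
watch 0.93 [136.4, 165.8] 2621 [ 0.43862622 -0.36091773  0.0195    ]
watch 0.77 [317.0, 232.7] 2271 [ 0.48885068 -0.23054148  0.0195    ]
watch_crown 0.94 [141.9, 167.1] 2586 [ 0.43954586 -0.35708286  0.0195    ]
watch_crown 0.86 [313.4, 230.6] 2369 [ 0.4871814 -0.2332869  0.0195   ]
```

View pics/w2.png

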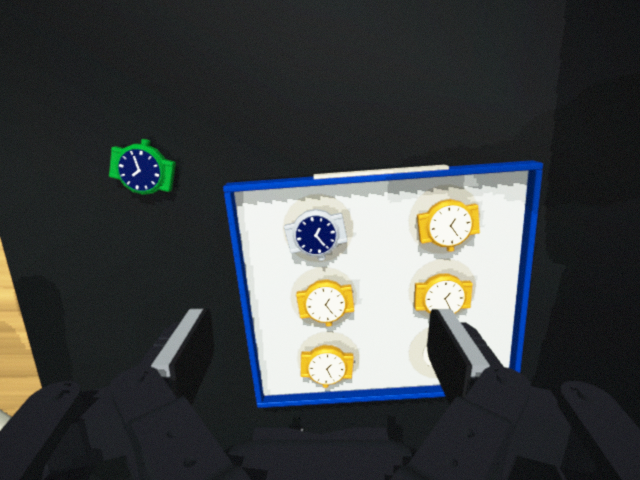

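The wrist view shows the steel watch at about (316,234) with its lugs left and right, its crown downward in the image, and gold watches beside and below it. I'll crop to measure the yaw.

```bash
python3 - <<'E'
from h import *
import pickle; f=pickle.load(open("w2.pkl","rb"))
c=f["pixels"][195:280,270:365]; cv2.imwrite("pics/w2c.png",cv2.resize(c,None,fx=7,fy=7,interpolation=cv2.INTER_CUBIC))
im=f["pixels"].astype(int); m=((im[...,2]<50)&(im[...,1]<50)&(im[...,0]>60)); m[:195]=0;m[280:]=0;m[:,:270]=0;m[:,365:]=0
ys,xs=np.nonzero(m); (c,r,_)=cv2.fitEllipse(cv2.convexHull(np.c_[xs,ys].astype(np.float32))); print(c,r,onz(f,c,.0195))
h=f["pixels"]
# tray corners
for p in ((225,187),(542,164),(520,393),(258,405)): print(onz(f,p,.016))
E
```

```text
(315.456298828125, 234.58433532714844) (35.995182037353516, 37.64585494995117) [ 0.49036255 -0.23172296  0.0195    ]
[ 0.45450708 -0.29903278  0.016     ]
[ 0.43703998 -0.06626472  0.016     ]
[ 0.64037857 -0.04797373  0.016     ]
[ 0.65421891 -0.28429631  0.016     ]
```

View pics/w2c.png

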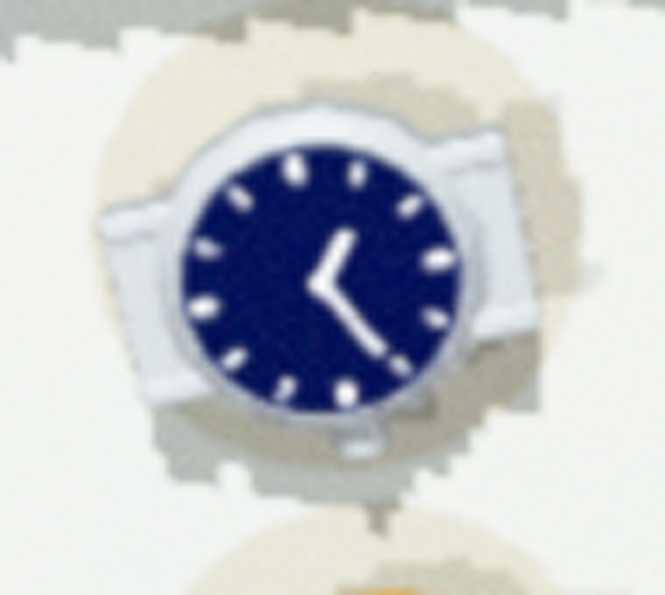

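```bash
python3 - <<'E'
from h import *
import pickle; f=pickle.load(open("w2.pkl","rb"))
w=lambda x,y,z: onz(f,(x/7+270-.43,y/7+195-.43),z)
z=.0165
A=w(100,218,z);B=w(150,403,.0165);C=w(497,130,z);D=w(538,330,.0165)
z=.0195
m9=w(294,168,z);m3=w(347,394,z);m6=w(203,307,z);m12=w(438,260,z);cr=w(363,450,.0135)
an=lambda v: np.degrees(np.arctan2(v[1],v[0]))
print("x-axis angle", an(m3-m9),an(B-A),an(D-C))
for u,v in((m6,m12),(A,C),(B,D)): print("lens",np.linalg.norm(v-u),an(v-u)+90, (u+v)/2)
print((A+B+C+D)/4,(m9+m3)/2,(m6+m12)/2)
c=(m9+m3+m6+m12)/4; print("crown",an(cr-c),np.linalg.norm(cr-c))
for p in(A,B,C,D):print(p)
E
```

```text
x-axis angle 12.538849779729373 13.07946589881565 12.348361613312028
lens 0.02628267458449972 191.9729916323231 [ 0.49076044 -0.23183808  0.0195    ]
lens 0.04449627076197396 193.03463105550784 [ 0.47920669 -0.23433622  0.0165    ]
lens 0.04421623564184029 191.40947076436098 [ 0.5014379  -0.22932463  0.0165    ]
[ 0.49032229 -0.23183043  0.0165    ] [ 0.49064823 -0.23175952  0.0195    ] [ 0.49076044 -0.23183808  0.0195    ]
crown 12.254433544300968 0.02316094420444185
[ 0.48422453 -0.25601111  0.0165    ]
[ 0.50581131 -0.25099586  0.0165    ]
[ 0.47418885 -0.21266133  0.0165    ]
[ 0.49706449 -0.2076534   0.0165    ]
```

```bash
python3 -m handwheel '[[-0.312,-0.16,0,0,0,-0.0168],[0,0,0.7,0,0,-0.0168],[0,0,0.7,0,0,0],[0,0,0.7,0,0,0],[0,0,0,0,0,0],[0,0,0,0,0,0]]' -0.41 25
python3 - <<'E'
from h import *
f=bot.grab_frame("wrist"); cv2.imwrite("pics/w3.png",f["pixels"]); 
import pickle; pickle.dump(f,open("w3.pkl","wb")); p,R,s=pose(); print(s["clock"],p,s["tool_rot"],s["qpos"][6],s["grip_width"])
for n in(2,3):
  g=pickle.load(open(f"w{n}.pkl","rb"))
  if n==3: q,Q,w=p,R,s["grip_width"]
  else: q=np.array([ 0.48266451,-0.2278303,0.14905395]);Q=Ro.from_euler('xyz',[ 3.14121985e+00,3.24564596e-04,-3.13877348e+00]).as_matrix();w=.0853
  Rc=np.array(g["R"])@Q; tc=np.array(g["R"])@q+np.array(g["t"])
  print("cam pos in tool",-Rc.T@tc)
  for z in(0,-.005,-.01,-.015,-.02,-.03,-.04):
    print(n,z,[np.round(proj(g,q+Q@np.array([x,y*w/2,z])),0).tolist() for y in(-1,1) for x in(-.011,.011)])
E
```

```text
clock: 6.8
position: [0.4903, -0.233, 0.0967]
tool_rot: [-3.141, 0.0, -2.929]
force: [0.0, -0.1, 0.4]
grip_width: 0.0602
6.85 [ 0.49044946 -0.23310971  0.09691285] [-3.14109225e+00  7.07514301e-04 -2.92911936e+00] 2.163140635923186 0.060200287728140636
cam pos in tool [ 0.07787273 -0.0003749  -0.14292191]
2 0 [[224.0, 330.0], [219.0, 285.0], [418.0, 330.0], [423.0, 285.0]]
2 -0.005 [[221.0, 337.0], [216.0, 290.0], [421.0, 337.0], [426.0, 290.0]]
2 -0.01 [[218.0, 344.0], [213.0, 295.0], [424.0, 344.0], [429.0, 295.0]]
2 -0.015 [[214.0, 351.0], [209.0, 301.0], [428.0, 351.0], [433.0, 301.0]]
2 -0.02 [[211.0, 359.0], [206.0, 308.0], [431.0, 359.0], [437.0, 308.0]]
2 -0.03 [[203.0, 376.0], [197.0, 322.0], [439.0, 376.0], [446.0, 322.0]]
2 -0.04 [[194.0, 395.0], [187.0, 338.0], [448.0, 395.0], [456.0, 338.0]]
cam pos in tool [ 0.07799717 -0.00067486 -0.14285975]
3 0 [[253.0, 331.0], [250.0, 285.0], [390.0, 331.0], [393.0, 285.0]]
3 -0.005 [[251.0, 337.0], [248.0, 290.0], [392.0, 337.0], [396.0, 290.0]]
3 -0.01 [[249.0, 344.0], [245.0, 296.0], [395.0, 344.0], [398.0, 296.0]]
3 -0.015 [[246.0, 351.0], [243.0, 302.0], [397.0, 351.0], [401.0, 302.0]]
3 -0.02 [[244.0, 359.0], [240.0, 308.0], [400.0, 359.0], [404.0, 308.0]]
3 -0.03 [[239.0, 376.0], [234.0, 322.0], [405.0, 376.0], [410.0, 322.0]]
3 -0.04 [[233.0, 396.0], [227.0, 339.0], [412.0, 396.0], [417.0, 339.0]]
```

View pics/w3.png

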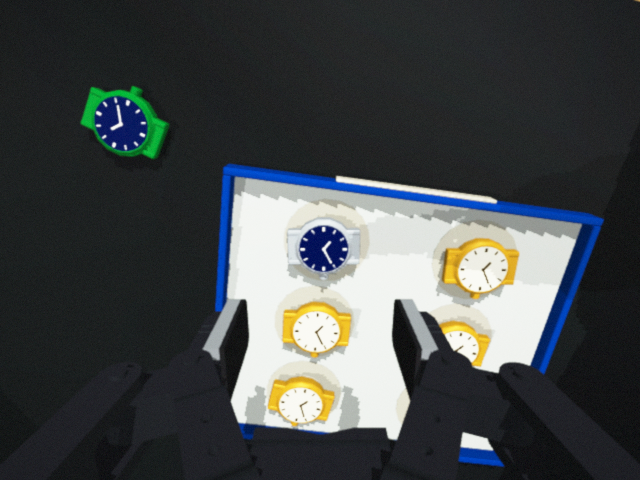

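```bash
python3 - <<'E'
from h import *
import pickle; f=pickle.load(open("w3.pkl","rb"))
p,R,s=pose()
c=f["pixels"][280:400,190:450]; im=cv2.resize(c,None,fx=3,fy=3,interpolation=cv2.INTER_CUBIC)
im=np.clip(im.astype(float)*1.8+20,0,255).astype(np.uint8)
for z in (0,-.005,-.01,-.0187,-.03):
  for y in(-1,1):
    for x in(-.011,.011):
      q=(proj(f,p+R@np.array([x,y*s["grip_width"]/2,z]))-[190,280])*3; cv2.circle(im,(int(q[0]),int(q[1])),3,(0,255,255) if z>-.006 else (255,0,255) if z>-.015 else (0,255,0),-1)
cv2.imwrite("pics/w3c.png",im)
E
```

```text
(no output)
```

View pics/w3c.png

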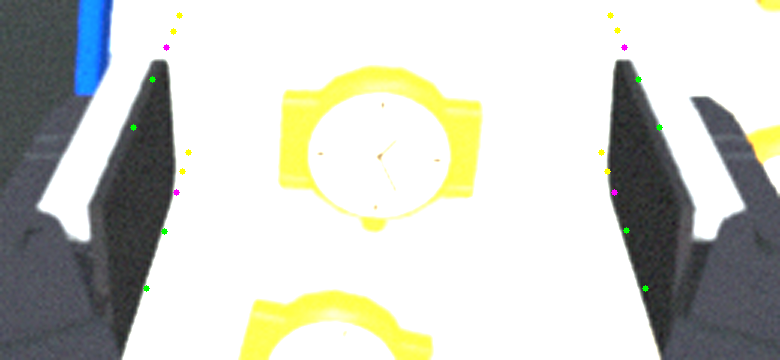

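```bash
python3 - <<'E'
from h import *
import pickle; f=pickle.load(open("w3.pkl","rb"))
p,R,s=pose()
im=f["pixels"].astype(int); m=((im[...,2]<50)&(im[...,1]<50)&(im[...,0]>60)); m[:205]=0;m[290:]=0;m[:,:285]=0;m[:,365:]=0
ys,xs=np.nonzero(m); (c,r,_)=cv2.fitEllipse(cv2.convexHull(np.c_[xs,ys].astype(np.float32))); X=onz(f,c,.0195); print(c,r,X)
print("tool offset mm",1000*(R.T@(X-p)))
c=f["pixels"][205:290,280:370]; cv2.imwrite("pics/w3d.png",cv2.resize(c,None,fx=7,fy=7,interpolation=cv2.INTER_CUBIC))
E
```

```text
(323.263427734375, 248.30108642578125) (44.17647171020508, 47.06475830078125) [ 0.49029692 -0.23182605  0.0195    ]
tool offset mm [-6.68176265e-02  1.32570366e+00  7.74122662e+01]
```

View pics/w3d.png

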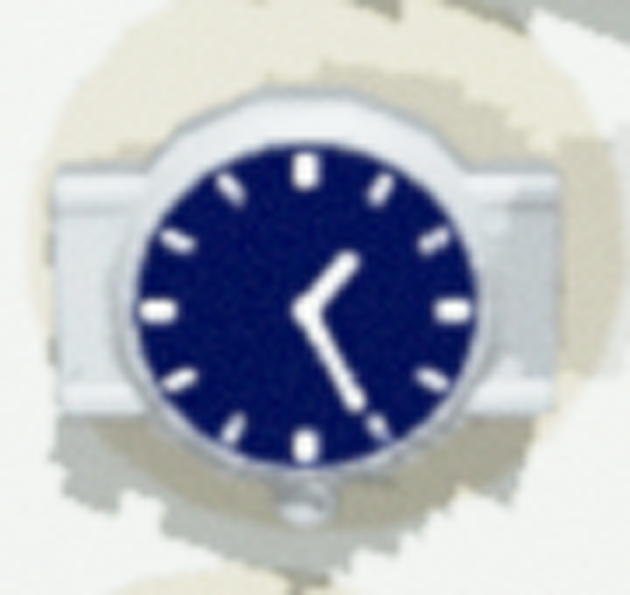

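The watch is square to the jaws. Its centre is at (323,248) px and needs a +1.3 mm shift in y. Descending to TCP z of about 5 mm.

```bash
python3 -m handwheel '[[0,0.053,0.8,0,0,0],[0,0,0.8,0,0,0],[0,0,0.8,0,0,0],[0,0,0.6,0,0,0],[0,0,0.4,0,0,0],[0,0,0.28,0,0,0],[0,0,0,0,0,0],[0,0,0,0,0,0]]'
python3 - <<'E'
from h import *
f=bot.grab_frame("wrist"); cv2.imwrite("pics/w4.png",f["pixels"][200:480,160:480]); 
E
```

```text
clock: 7.85
position: [0.49, -0.2319, 0.0047]
tool_rot: [-3.141, 0.0, -2.929]
force: [0.2, -0.0, 1.0]
grip_width: 0.0599
```

View pics/w4.png

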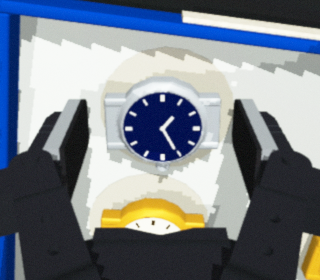

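The watch lies centred between the pads, with gaps of about 17 and 18 px. Closing gently.

```bash
python3 -m handwheel '[[0,0,0,0,0,0],[0,0,0,0,0,0],[0,0,0,0,0,0],[0,0,0,0,0,0],[0,0,0,0,0,0]]' 0.2 30
python3 - <<'E'
from h import *
f=bot.grab_frame("wrist"); cv2.imwrite("pics/w5.png",cv2.resize(f["pixels"][230:400,200:440],None,fx=3,fy=3)); 
E
```

```text
clock: 8.52
position: [0.49, -0.2318, 0.0048]
tool_rot: [-3.141, 0.001, -2.929]
force: [-1.5, 0.8, 7.2]
grip_width: 0.0452
```

View pics/w5.png

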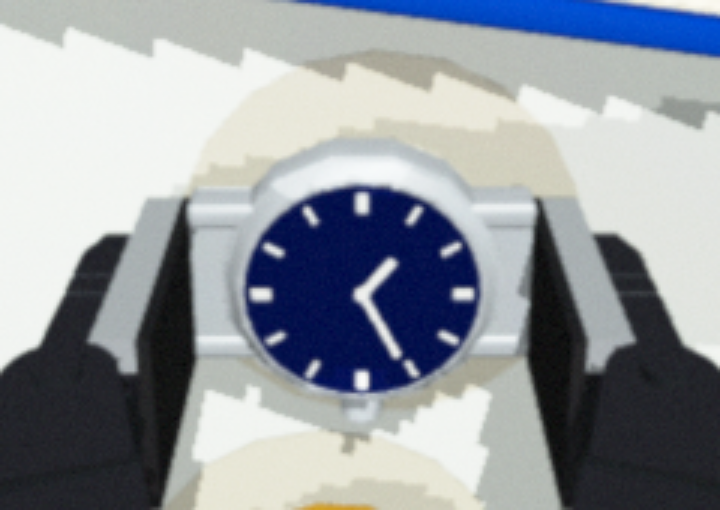

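Gripped at 45.2 mm on the lug ends, and the glass is clear. Lifting while rotating to the stand's yaw.

```bash
python3 -m handwheel '[[0,0,-0.2,0,0,0],[0,0,-0.5,0,0,0],[0,0,-1,0,0,0],[0,0,-1,0,0,0.013],[0,0,-1,0,0,0.013],[0,0,-0.7,0,0,0.0131],[0,0.4,0,0,0,0],[0,0.8,0,0,0,0]]' - 40; python3 - <<'E'
from h import *
f=bot.grab_frame("wrist"); cv2.imwrite("pics/w6.png",cv2.resize(f["pixels"][230:400,200:440],None,fx=3,fy=3)); 
E
```

```text
clock: 9.57
position: [0.4906, -0.2012, 0.1142]
tool_rot: [-3.142, 0.0, 3.11]
force: [0.7, 0.7, -1.0]
grip_width: 0.0447
```

View pics/w6.png

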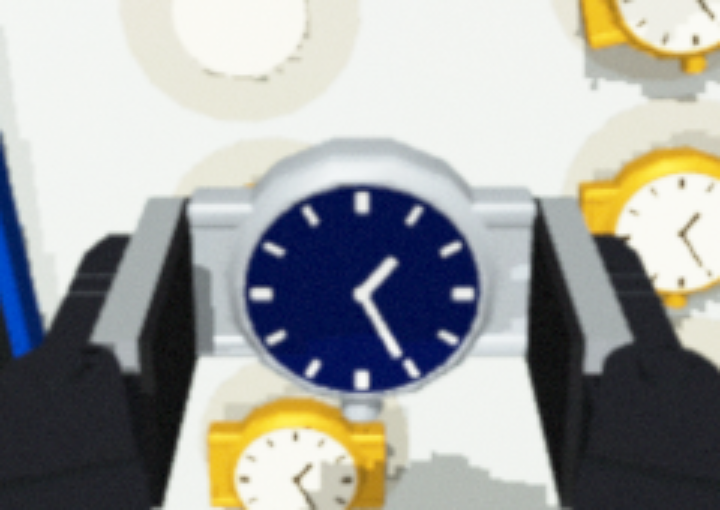

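```bash
python3 -m handwheel '[[0,1,0,0,0,0],[0,1,0,0,0,0],[0,1,0,0,0,0],[0,1,0,0,0,0],[0,1,0,0,0,0],[0,1,0,0,0,0],[0,1,0,0,0,0],[0,1,0,0,0,0]]'; python3 -m handwheel '[[0,1,0,0,0,0],[0,1,0,0,0,0],[0,1,0,0,0,0],[0,1,0,0,0,0],[0,1,0,0,0,0],[0,1,0,0,0,0],[0,1,0,0,0,0],[0,1,0,0,0,0]]';  python3 -m handwheel '[[0,0.7,0,0,0,0],[0,0.4,0,0,0,0],[0,0,0,0,0,0],[0,0,0,0,0,0]]'; python3 - <<'E'
from h import *
f=bot.grab_frame("wrist"); cv2.imwrite("pics/w7.png",f["pixels"]); 
import pickle; pickle.dump(f,open("w7.pkl","wb")); p,R,s=pose(); print(s["clock"],p,s["tool_rot"],s["qpos"])
im=f["pixels"].astype(int); m=((im[...,2]>150)&(im[...,1]<60)&(im[...,0]<60)); m[300:]=0; ys,xs=np.nonzero(m); c=(xs.mean(),ys.mean());print(c,m.sum(),onz(f,c,.056))
c=f["pixels"][60:400,160:480];cv2.imwrite("pics/w7c.png",cv2.resize(c,None,fx=1.75,fy=1.75,interpolation=cv2.INTER_CUBIC))
E
```

```text
clock: 10.62
position: [0.4969, -0.0005, 0.1139]
tool_rot: [3.142, -0.001, 3.111]
force: [0.1, -0.5, -0.4]
grip_width: 0.0451
clock: 11.62
position: [0.5033, 0.1992, 0.1138]
tool_rot: [-3.141, -0.001, 3.111]
force: [0.3, -0.3, 0.5]
grip_width: 0.0445
clock: 12.12
position: [0.505, 0.2245, 0.1143]
tool_rot: [-3.141, -0.0, 3.108]
force: [0.4, -0.9, -1.4]
grip_width: 0.0448
12.175 [0.50505662 0.22458161 0.11429923] [-3.14119939e+00 -7.23549074e-05  3.10748383e+00] [-0.63692813  0.57178681  0.15381781  1.89785556 -0.13145794  0.68184356
  1.13172997]
(np.float64(322.6496145760336), np.float64(142.77365101611773)) 1427 [0.4401265  0.22774213 0.056     ]
```

View pics/w7c.png

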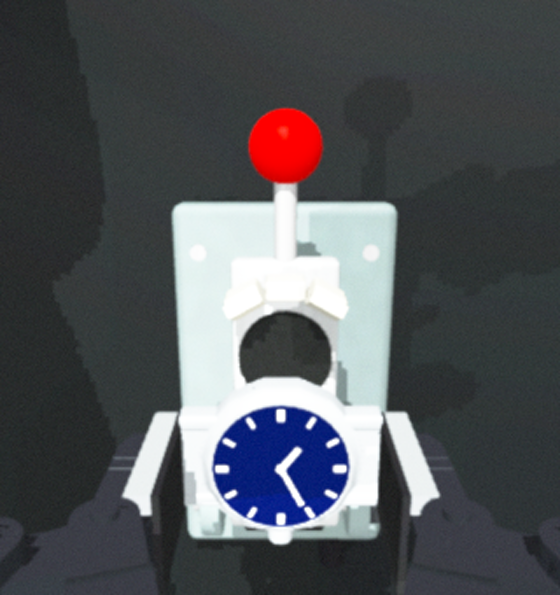

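The watch is held square, and the knob, stalk and outer jaw show beyond it. The hole is at about (285,355) in the crop. I'll measure the watch and head with the same camera.

```bash
python3 - <<'E'
from h import *
import pickle; f=pickle.load(open("w7.pkl","rb")); p,R,s=pose()
im=f["pixels"].astype(int); m=((im[...,2]<60)&(im[...,1]<60)&(im[...,0]>75)); m[:270]=0;m[380:]=0;m[:,:270]=0;m[:,370:]=0
ys,xs=np.nonzero(m); hull=cv2.convexHull(np.c_[xs,ys].astype(np.float32)); c,r,_=cv2.fitEllipse(hull); 
X=onz(f,c,p[2]+.0037+.011); print("watch",c,r,X, "in tool mm",1000*R.T@(X-p))
k=onz(f,(322.65,142.77),.056)
u=lambda x,y:(x/1.75+160-.2,y/1.75+60-.2)
a=onz(f,u(241,350),.064);b=onz(f,u(331,350),.064); print("hole l/r",a,b,(a+b)/2)
st=onz(f,u(287,200),.056);st2=onz(f,u(285,250),.056);print("stalk",st,st2)
pl=onz(f,u(232,262),.064);pr=onz(f,u(339,262),.064);print("plate",pl,pr,np.linalg.norm(pl-pr))
q1=onz(f,u(198,253),.013);q2=onz(f,u(371,253),.013);print("screws",q1,q2,(q1+q2)/2,np.degrees(np.arctan2(*(q2-q1)[:2])))
for yaw in(-1.5,-1.9,-2.3):
  d=np.array([np.cos(np.radians(yaw)),np.sin(np.radians(yaw)),0]); print(yaw,"seat",k+.065*d,"in tool",1000*R.T@(k+.065*d-p))
E
```

```text
watch (320.0262145996094, 325.90966796875) (66.98816680908203, 76.0421142578125) [0.50496562 0.22421488 0.12899923] in tool mm [  0.07950231  -0.37540481 -14.69984779]
hole l/r [0.50214901 0.21175482 0.064     ] [0.50311322 0.24028588 0.064     ] [0.50263112 0.22602035 0.064     ]
stalk [0.45645696 0.22783891 0.056     ] [0.47207398 0.2267264  0.056     ]
plate [0.47346046 0.21053561 0.064     ] [0.47456154 0.24300054 0.064     ] 0.03248359423593731
screws [0.48168749 0.1934179  0.013     ] [0.48392844 0.2594682  0.013     ] [0.48280796 0.22644305 0.013     ] 1.9431838865033195
-1.5 seat [0.50510238 0.22604089 0.056     ] in tool [-1.90106277e-04  1.48291239e+00  5.82986515e+01]
-1.9 seat [0.50508892 0.2255873  0.056     ] in tool [-2.20409951e-03  1.02913221e+00  5.82988298e+01]
-2.3 seat [0.50507229 0.22513382 0.056     ] in tool [-1.05008587e-03  5.75349030e-01  5.82990084e+01]
```

```bash
python3 -m handwheel '[[0,0.056,0.3,0,0,0],[0,0,0.5,0,0,0],[0,0,0.5,0,0,0],[0,0,0.2,0,0,0],[0,0,0,0,0,0],[0,0,0,0,0,0]]'; python3 - <<'E'
from h import *
f=bot.grab_frame("wrist"); g=bot.grab_frame("side")
import pickle; pickle.dump(f,open("w8.pkl","wb")); p,R,s=pose(); print(s["clock"],p,s["tool_rot"])
c=f["pixels"][100:400,180:460];c=cv2.resize(c,None,fx=1.8,fy=1.8,interpolation=cv2.INTER_CUBIC)
d=cv2.resize(g["pixels"][180:270,190:300],(280*18//10,300*18//10),interpolation=cv2.INTER_CUBIC)
cv2.imwrite("pics/w8c.png",c);cv2.imwrite("pics/s8.png",d)
E
```

```text
clock: 12.92
position: [0.5052, 0.2269, 0.077]
tool_rot: [3.141, 0.0, 3.108]
force: [0.1, -0.5, -1.2]
grip_width: 0.0445
13.025 [0.50523348 0.22699687 0.07714808] [3.14127174e+00 5.14151691e-04 3.10836870e+00]
```

View pics/w8c.png

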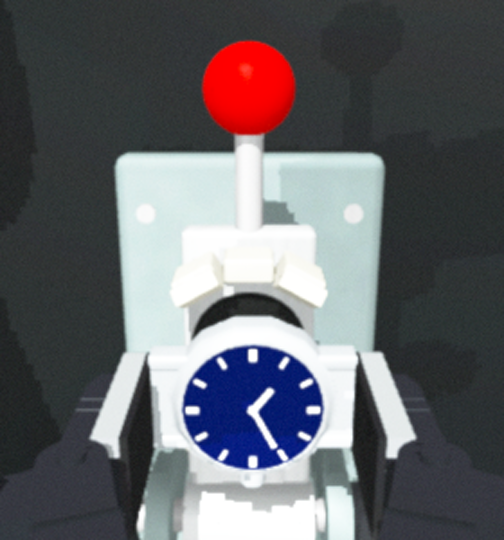

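View pics/s8.png

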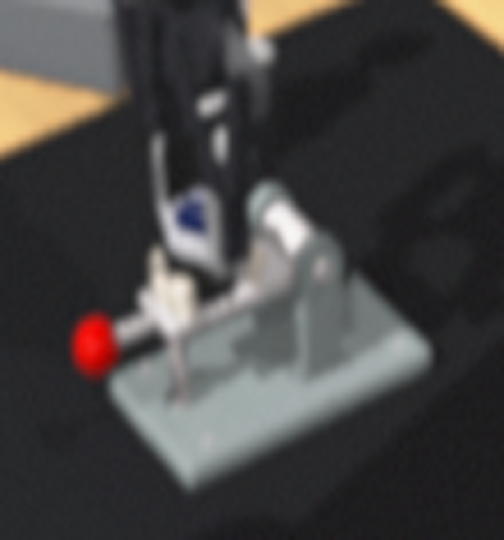

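```bash
python3 - <<'E'
from h import *
import pickle; f=pickle.load(open("w8.pkl","rb")); p,R,s=pose()
T=lambda X: np.round(1000*R.T@(X-p),2)
im=f["pixels"].astype(int)
m=((im[...,2]<60)&(im[...,1]<60)&(im[...,0]>75)); m[:270]=0;m[380:]=0;m[:,:270]=0;m[:,370:]=0
ys,xs=np.nonzero(m); c,r,_=cv2.fitEllipse(cv2.convexHull(np.c_[xs,ys].astype(np.float32))); print("watch",c,T(onz(f,c,p[2]+.0147)))
m=((im[...,2]>150)&(im[...,1]<60)&(im[...,0]<60)); m[300:]=0; ys,xs=np.nonzero(m); c=(xs.mean(),ys.mean());k=onz(f,c,.056);print("knob",k,T(k))
u=lambda x,y:(x/1.8+180-.2,y/1.8+100-.2)
for n,l,r,z in(("jaw",(172,300),(327,300),.072),("plate",(183,232),(315,232),.064),("screw",(146,213),(353,213),.013),("stalk",(236,180),(264,180),.056),("stalk2",(236,220),(263,220),.056),("base",(117,160),(383,160),.012)):
  a=onz(f,u(*l),z);b=onz(f,u(*r),z);print(n,T((a+b)/2),np.linalg.norm(a-b)*1000, T(b-a+p))
E
```

```text
watch (320.00128173828125, 325.9023742675781) [  0.14  -0.42 -14.7 ]
knob [0.44021542 0.22778444 0.056     ] [65.02 -1.38 21.11]
jaw [17.06 -1.11  5.14] 36.829992674835296 [-0.000e+00  3.683e+01  1.000e-02]
plate [31.54 -1.25 13.13] 31.97530359233704 [-0.000e+00  3.198e+01  1.000e-02]
screw [22.72 -1.37 64.14] 65.92982725921284 [-1.000e-02  6.593e+01  2.000e-02]
stalk [42.63 -1.02 21.13] 6.955886310634281 [-0.    6.96  0.  ]
stalk2 [32.33 -1.16 21.13] 6.836185891346244 [-0.    6.84  0.  ]
base [39.55 -1.2  65.13] 83.02652058866099 [-1.000e-02  8.303e+01  3.000e-02]
```

```bash
python3 -m handwheel '[[0,-0.03,0,0,0,0],[0,0,0.15,0,0,0],[0,0,0.15,0,0,0],[0,0,0.12,0,0,0],[0,0,0.1,0,0,0],[0,0,0.06,0,0,0],[0,0,0,0,0,0],[0,0,0,0,0,0]]'; python3 - <<'E'
from h import *
f=bot.grab_frame("wrist"); p,R,s=pose(); print(s["clock"],p,s["tool_rot"],s["force"],s["moment"])
c=f["pixels"][180:400,200:440];c=cv2.resize(c,None,fx=2.7,fy=2.7,interpolation=cv2.INTER_CUBIC)
cv2.imwrite("pics/w9c.png",c)
E
```

```text
clock: 14.02
position: [0.505, 0.2261, 0.0624]
tool_rot: [3.142, 0.0, 3.108]
force: [0.1, -0.1, -1.0]
grip_width: 0.0447
14.075 [0.50509077 0.22613391 0.06240201] [3.14155219e+00 1.49081126e-04 3.10833103e+00] [-0.3959383   0.85276042 -0.59167258] [-0.01724635 -0.01714962  0.00189473]
```

View pics/w9c.png

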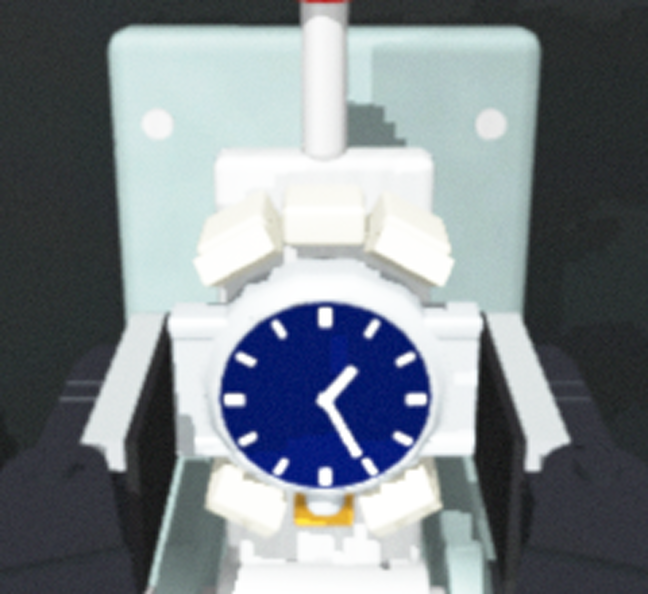

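The case is between the V pads and the crown is in the notch at (322,500). No contact force yet, so I'll lower the last 2 mm.

```bash
python3 -m handwheel '[[0,0,0.04,0,0,0],[0,0,0.03,0,0,0],[0,0,0,0,0,0]]';  python3 -m handwheel '[[0,0,0.02,0,0,0],[0,0,0,0,0,0]]'
```

```text
clock: 14.45
position: [0.505, 0.2261, 0.0605]
tool_rot: [-3.142, -0.0, 3.108]
force: [-0.1, 0.2, -0.2]
grip_width: 0.0445
clock: 14.7
position: [0.505, 0.2262, 0.0603]
tool_rot: [3.141, 0.0, 3.108]
force: [-1.2, -0.3, 5.6]
grip_width: 0.0447
```

```bash
python3 -m handwheel '[[0,0,0,0,0,0],[0,0,0,0,0,0],[0,0,0,0,0,0],[0,0,0,0,0,0]]' -0.45; python3 - <<'E'
from h import *
f=bot.grab_frame("wrist"); p,R,s=pose(); print(s["clock"],p,s["force"])
c=f["pixels"][180:400,200:440];c=cv2.resize(c,None,fx=2.7,fy=2.7,interpolation=cv2.INTER_CUBIC)
cv2.imwrite("pics/w10c.png",c)
E
```

```text
clock: 15.2
position: [0.505, 0.2261, 0.06]
tool_rot: [-3.142, -0.0, 3.108]
force: [-0.1, -0.3, 0.3]
grip_width: 0.0622
15.25 [0.50499975 0.22614893 0.06001852] [-0.48854989 -0.16532686  0.58222105]
```

View pics/w10c.png

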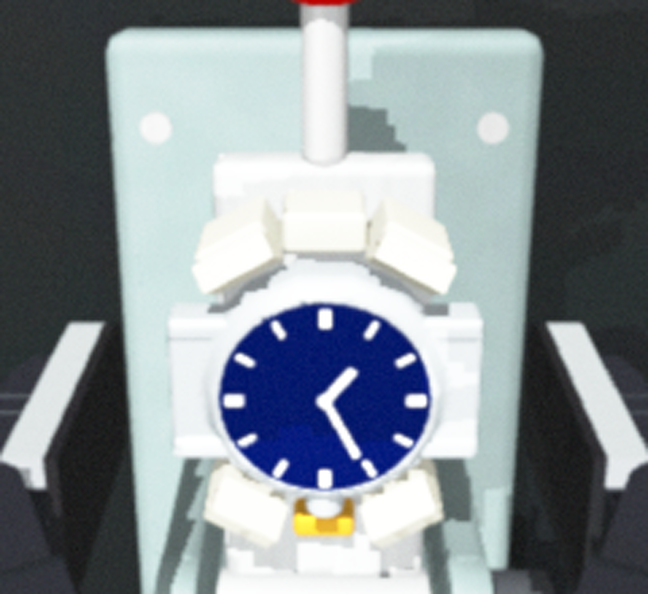

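The watch is seated dial up with its crown in the notch, and it is released. Raising the fingers straight up, then moving back over the knob.

```bash
python3 -m handwheel '[[0,0,-0.3,0,0,0],[0,0,-0.7,0,0,0],[0,0,-1,0,0,0],[0.5,0,0,0,0,0],[1,0,0,0,0,0],[0.7,0,0,0,0,0],[0.4,0,0,0,0,0],[0,0,0,0,0,0]]'; python3 -m handwheel '[[0,0,0,0,0,0]]'; python3 - <<'E'
from h import *
f=bot.grab_frame("wrist"); p,R,s=pose(); print(s["clock"],p,s["tool_rot"],s["qpos"])
T=lambda X: np.round(1000*R.T@(X-p),2)
im=f["pixels"].astype(int);m=((im[...,2]>150)&(im[...,1]<60)&(im[...,0]<60)); m=cv2.morphologyEx(m.astype(np.uint8),cv2.MORPH_OPEN,np.ones((5,5)))>0;ys,xs=np.nonzero(m); c=(xs.mean(),ys.mean());k=onz(f,c,.056);print("knob",c,m.sum(),k,T(k))
cv2.imwrite("pics/w11.png",f["pixels"])
E
```

```text
clock: 16.25
position: [0.4397, 0.2284, 0.1103]
tool_rot: [3.142, -0.0, 3.109]
force: [0.9, -0.6, -0.1]
grip_width: 0.0616
clock: 16.38
position: [0.4406, 0.2283, 0.1102]
tool_rot: [3.141, 0.0, 3.108]
force: [0.3, -0.4, 0.1]
grip_width: 0.0618
16.425 [0.4406097  0.22825041 0.11006563] [3.14156624e+00 3.25571863e-04 3.10798577e+00] [-0.71347412  0.50842144  0.15292511  2.04493067 -0.13199889  0.59699011
  1.06689065]
knob (np.float64(319.68503937007875), np.float64(261.0551181102362)) 1143 [0.44043828 0.22775813 0.056     ] [ 0.17 -0.5  54.07]
```

View pics/w11.png

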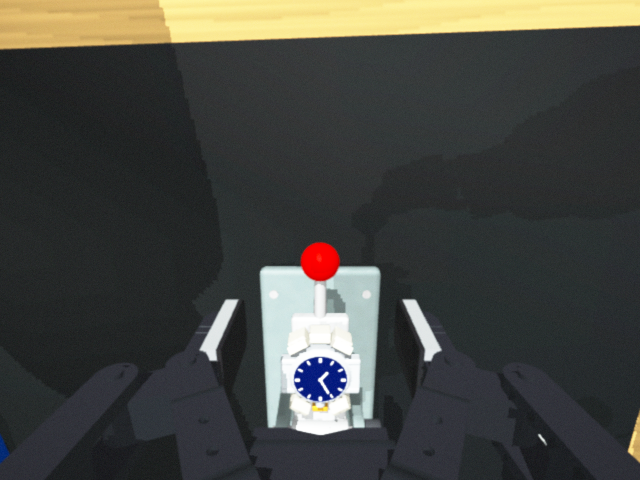

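The knob at (320,261) is centred under the tool, within 0.5 mm. Descending and pinching.

```bash
python3 -m handwheel '[[0,0,0.6,0,0,0],[0,0,0.8,0,0,0],[0,0,0.8,0,0,0],[0,0,0.5,0,0,0],[0,0,0.21,0,0,0],[0,0,0,0,0,0],[0,0,0,0,0,0]]'; python3 -m handwheel '[[0,0,0,0,0,0],[0,0,0,0,0,0],[0,0,0,0,0,0],[0,0,0,0,0,0],[0,0,0,0,0,0],[0,0,0,0,0,0],[0,0,0,0,0,0]]' 1 30; python3 - <<'E'
from h import *
f=bot.grab_frame("wrist"); g=bot.grab_frame("side"); p,R,s=pose(); print(s["clock"],p,s["tool_rot"],s["force"],s["grip_width"])
a=cv2.resize(f["pixels"][200:440,200:440],(560,560),interpolation=cv2.INTER_CUBIC)
cv2.imwrite("pics/w12.png",a)
E
```

```text
clock: 17.3
position: [0.4404, 0.2285, 0.0378]
tool_rot: [3.141, 0.001, 3.108]
force: [0.2, 0.2, 0.5]
grip_width: 0.0618
clock: 18.18
position: [0.4402, 0.2283, 0.0375]
tool_rot: [3.142, 0.0, 3.108]
force: [0.1, -0.8, 6.0]
grip_width: 0.0198
18.275 [0.44014478 0.22826334 0.03749268] [3.14153642e+00 1.94642874e-04 3.10827918e+00] [-0.53180114 -2.45802676  5.68579223] 0.01985058650023751
```

View pics/w12.png

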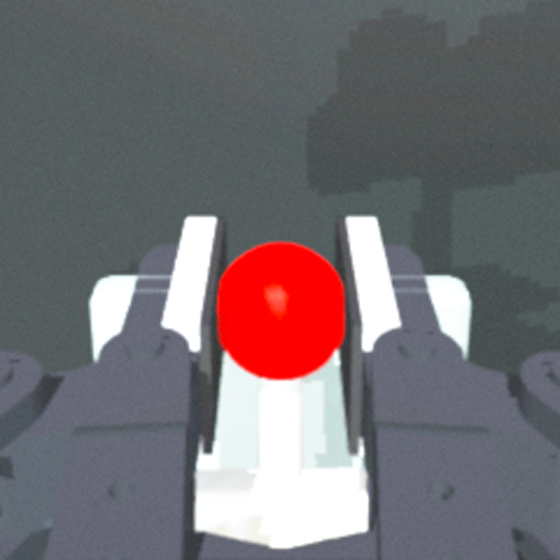

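The knob is pinched centrally at 19.9 mm. Working out the arc increments.

```bash
python3 - <<'E'
import numpy as np
a=np.array([0,2,5,9,13.5,18,22.5,27,31.5,36,40.5,45,49.5,54,58.5,63,67,71,75,78,81,83.5,86,88,90])
def P(t): t=np.radians(t); return np.array([117*(1-np.cos(t))-6*np.sin(t),117*np.sin(t)+6*(1-np.cos(t))])
for i in range(1,len(a)):
    d=(P(a[i])-P(a[i-1]))/25; print(a[i],"[%.3f,0,%.3f,0,0,0]"%(-d[0],-d[1]), np.round(P(a[i])))
E
```

```text
2.0 [0.006,0,-0.163,0,0,0] [-0.  4.]
5.0 [-0.002,0,-0.245,0,0,0] [-0. 10.]
9.0 [-0.023,0,-0.326,0,0,0] [ 1. 18.]
13.5 [-0.053,0,-0.364,0,0,0] [ 2. 27.]
18.0 [-0.082,0,-0.359,0,0,0] [ 4. 36.]
22.5 [-0.110,0,-0.351,0,0,0] [ 7. 45.]
27.0 [-0.137,0,-0.342,0,0,0] [10. 54.]
31.5 [-0.163,0,-0.330,0,0,0] [14. 62.]
36.0 [-0.188,0,-0.316,0,0,0] [19. 70.]
40.5 [-0.213,0,-0.300,0,0,0] [24. 77.]
45.0 [-0.236,0,-0.283,0,0,0] [30. 84.]
49.5 [-0.257,0,-0.263,0,0,0] [36. 91.]
54.0 [-0.277,0,-0.242,0,0,0] [43. 97.]
58.5 [-0.295,0,-0.220,0,0,0] [ 51. 103.]
63.0 [-0.311,0,-0.196,0,0,0] [ 59. 108.]
67.0 [-0.289,0,-0.153,0,0,0] [ 66. 111.]
71.0 [-0.299,0,-0.133,0,0,0] [ 73. 115.]
75.0 [-0.307,0,-0.112,0,0,0] [ 81. 117.]
78.0 [-0.235,0,-0.069,0,0,0] [ 87. 119.]
81.0 [-0.239,0,-0.057,0,0,0] [ 93. 121.]
83.5 [-0.201,0,-0.038,0,0,0] [ 98. 122.]
86.0 [-0.202,0,-0.029,0,0,0] [103. 122.]
88.0 [-0.163,0,-0.017,0,0,0] [107. 123.]
90.0 [-0.163,0,-0.011,0,0,0] [111. 123.]
```

```bash
python3 -m handwheel '[[0.006,0,-0.163,0,0,0],[-0.002,0,-0.245,0,0,0],[-0.023,0,-0.326,0,0,0],[-0.053,0,-0.364,0,0,0],[0,0,0,0,0,0],[0,0,0,0,0,0]]'; python3 - <<'E'
from h import *
f=bot.grab_frame("wrist"); g=bot.grab_frame("side"); p,R,s=pose(); print(s["clock"],p,s["tool_rot"],s["force"],s["moment"],s["grip_width"])
a=cv2.resize(f["pixels"][200:440,200:440],(400,400),interpolation=cv2.INTER_CUBIC)
b=cv2.resize(g["pixels"][170:270,190:290],(400,400),interpolation=cv2.INTER_CUBIC)
cv2.imwrite("pics/w13.png",np.hstack([a,b]))
E
```

```text
clock: 19.02
position: [0.4418, 0.2282, 0.0647]
tool_rot: [-3.142, -0.0, 3.108]
force: [0.5, -0.2, -2.3]
grip_width: 0.0201
19.125 [0.4417164  0.22820415 0.06452669] [-3.14139509e+00 -2.76932724e-04  3.10847310e+00] [ 0.78351167 -0.33722679 -1.68718774] [-0.14017638  0.05209057 -0.01396512] 0.01955839199600395
```

View pics/w13.png

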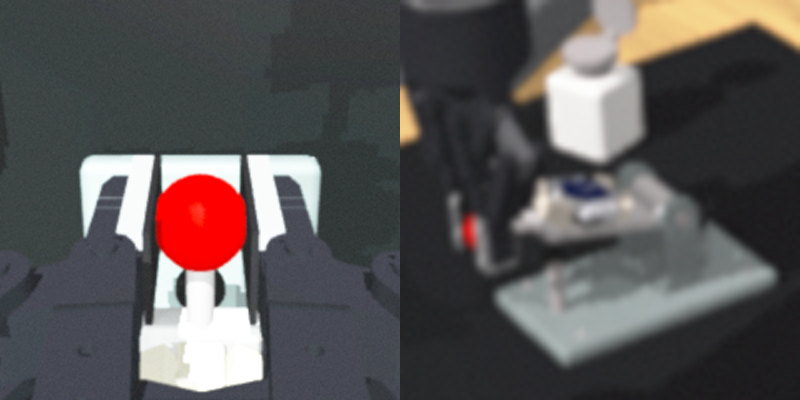

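The head is rising with the knob, the watch is in place and forces are small. Continuing along the arc.

```bash
python3 -m handwheel '[[-0.082,0,-0.359,0,0,0],[-0.110,0,-0.351,0,0,0],[-0.137,0,-0.342,0,0,0],[-0.163,0,-0.330,0,0,0],[-0.188,0,-0.316,0,0,0],[-0.213,0,-0.300,0,0,0],[-0.236,0,-0.283,0,0,0],[0,0,0,0,0,0]]'; python3 - <<'E'
from h import *
f=bot.grab_frame("wrist"); g=bot.grab_frame("side"); p,R,s=pose(); print(s["clock"],p,s["tool_rot"],s["force"],s["moment"],s["grip_width"])
a=cv2.resize(f["pixels"][200:440,200:440],(400,400),interpolation=cv2.INTER_CUBIC)
b=cv2.resize(g["pixels"][150:250,200:300],(400,400),interpolation=cv2.INTER_CUBIC)
cv2.imwrite("pics/w14.png",np.hstack([a,b]))
E
```

```text
clock: 20.12
position: [0.4705, 0.2273, 0.1222]
tool_rot: [3.141, 0.0, 3.108]
force: [0.6, -1.1, -1.0]
grip_width: 0.0199
20.225 [0.46995424 0.2272763  0.12162724] [-3.14151063e+00 -1.21341683e-04  3.10839318e+00] [ 0.66555705 -1.4608412  -1.21886501] [-0.32224119  0.04258988 -0.036546  ] 0.01946201663776372
```

View pics/w14.png

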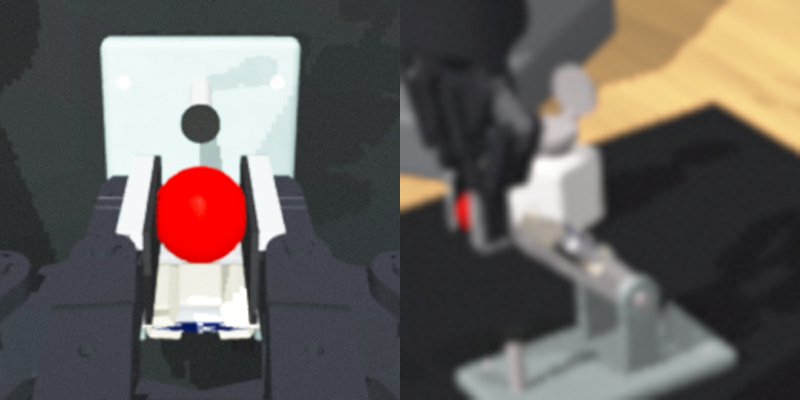

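```bash
python3 -m handwheel '[[-0.257,0,-0.263,0,0,0],[-0.277,0,-0.242,0,0,0],[-0.295,0,-0.220,0,0,0],[-0.311,0,-0.196,0,0,0],[-0.289,0,-0.153,0,0,0],[-0.299,0,-0.133,0,0,0],[-0.307,0,-0.112,0,0,0],[-0.235,0,-0.069,0,0,0]]'; python3 -m handwheel '[[-0.239,0,-0.057,0,0,0],[-0.201,0,-0.038,0,0,0],[-0.1,0,-0.015,0,0,0],[0,0,0,0,0,0],[0,0,0,0,0,0]]'; python3 - <<'E'
from h import *
f=bot.grab_frame("wrist"); g=bot.grab_frame("side"); p,R,s=pose(); print(s["clock"],p,s["tool_rot"],s["force"],s["moment"],s["grip_width"])
a=cv2.resize(f["pixels"][200:440,200:440],(400,400),interpolation=cv2.INTER_CUBIC)
b=cv2.resize(g["pixels"][150:250,200:300],(400,400),interpolation=cv2.INTER_CUBIC)
cv2.imwrite("pics/w15.png",np.hstack([a,b]))
E
```

```text
clock: 21.22
position: [0.5273, 0.2253, 0.1566]
tool_rot: [-3.142, 0.0, 3.108]
force: [-0.5, -3.3, -2.0]
grip_width: 0.0197
clock: 21.85
position: [0.5401, 0.2249, 0.1591]
tool_rot: [-3.141, -0.0, 3.108]
force: [-0.7, -4.6, -1.1]
grip_width: 0.0198
21.95 [0.54009566 0.22491656 0.15911623] [-3.14141132e+00 -2.04811925e-04  3.10841675e+00] [-1.15768026 -4.34542124 -2.85583832] [-0.87740283  0.2571605  -0.03543119] 0.019996784996571915
```

View pics/w15.png

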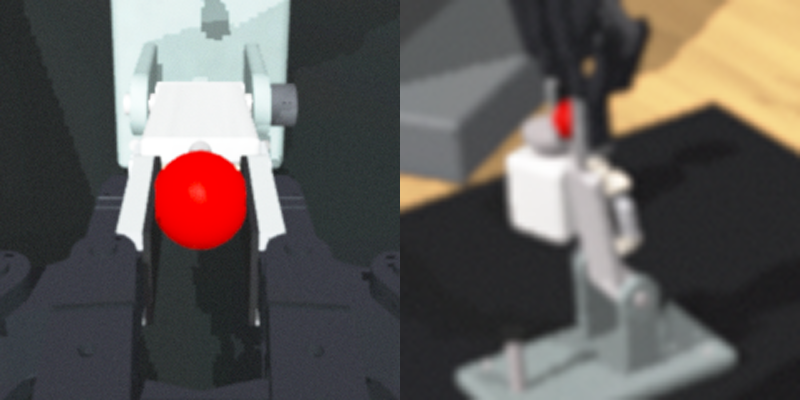

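Head at about 84.5° with the watch held in the jaws. The lateral force is -4 N, so I'll ease 0.5 mm in -y and finish slowly.

```bash
python3 -m handwheel '[[-0.1,-0.01,-0.016,0,0,0],[-0.1,-0.01,-0.015,0,0,0],[-0.1,0,-0.012,0,0,0],[-0.08,0,-0.007,0,0,0],[-0.06,0,-0.005,0,0,0],[0,0,0,0,0,0],[0,0,0,0,0,0]]'; python3 - <<'E'
from h import *
f=bot.grab_frame("wrist"); g=bot.grab_frame("side"); t=bot.grab_frame("top"); p,R,s=pose(); print(s["clock"],p,s["tool_rot"],s["force"],s["moment"],s["grip_width"])
T=lambda X: np.round(1000*R.T@(X-p),2)
im=f["pixels"].astype(int);m=((im[...,2]>150)&(im[...,1]<60)&(im[...,0]<60)); m=cv2.morphologyEx(m.astype(np.uint8),cv2.MORPH_OPEN,np.ones((5,5)))>0;ys,xs=np.nonzero(m); c=(xs.mean(),ys.mean());print("knob",c,m.sum(), xs.min(),xs.max(),ys.min(),ys.max())
for z in(.177,.178,.179,.180): k=onz(f,c,z);print(k,T(k))
cv2.imwrite("pics/w16full.png",f["pixels"])
cv2.imwrite("pics/s16full.png",g["pixels"])
import pickle; pickle.dump((f,g,t),open("fin.pkl","wb"))
a=cv2.resize(f["pixels"][160:400,200:440],(400,400),interpolation=cv2.INTER_CUBIC)
b=cv2.resize(g["pixels"][150:250,200:300],(400,400),interpolation=cv2.INTER_CUBIC)
cv2.imwrite("pics/w16.png",np.hstack([a,b]))
E
```

```text
clock: 22.82
position: [0.5512, 0.2243, 0.1606]
tool_rot: [3.141, 0.0, 3.108]
force: [-1.2, 0.9, -1.8]
grip_width: 0.0198
22.975 [0.55120263 0.22429221 0.16063497] [3.14136105e+00 6.00940694e-05 3.10846399e+00] [-0.13051     0.85742234 -2.3389225 ] [ 0.35879563  0.23916086 -0.04192206] 0.019566365188594198
knob (np.float64(320.05488983378433), np.float64(318.4851178971782)) 2587 293 347 290 347
[0.54687648 0.22411187 0.177     ] [  4.32  -0.32 -16.37]
[0.54629619 0.22413114 0.178     ] [  4.9   -0.32 -17.37]
[0.54571589 0.22415042 0.179     ] [  5.48  -0.32 -18.37]
[0.5451356  0.22416969 0.18      ] [  6.06  -0.32 -19.37]
```

View pics/w16.png

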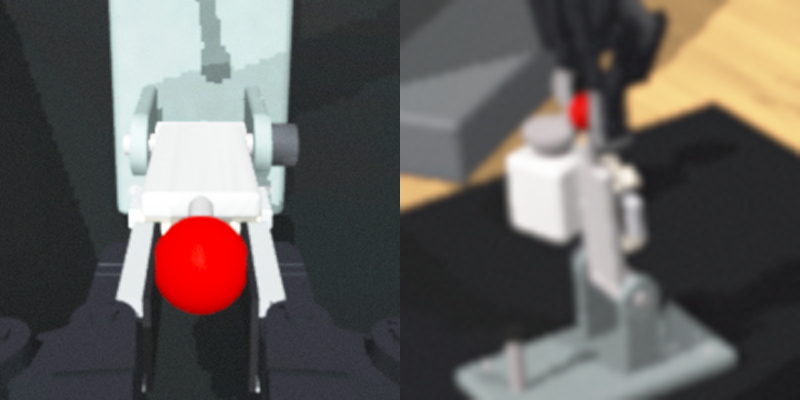

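The knob appears to have crept about 5 mm in the pads (row 333 to 318), which would leave the head a few degrees short. I'll check this against model overlays in the side and wrist pictures.

```bash
cat > ov.py <<'E'
from h import *
import pickle,sys
H0=np.array([.5571,.2238,.062]); yaw=np.radians(-1.9)
def hp(th,x,y,z):
    t=th; ex=np.array([np.cos(yaw),np.sin(yaw),0]); ey=np.array([-np.sin(yaw),np.cos(yaw),0]); ez=np.array([0,0,1.])
    xh=np.cos(t)*ex-np.sin(t)*ez; zh=np.sin(t)*ex+np.cos(t)*ez
    return H0+x/1000*xh+y/1000*ey+z/1000*zh
def draw(f,ths,box,k,out,feats):
    x0,y0,x1,y1=box; im=cv2.resize(f["pixels"][y0:y1,x0:x1],None,fx=k,fy=k,interpolation=cv2.INTER_CUBIC)
    im0=im.copy()
    for th,col in ths:
        for pts in feats:
            q=[((proj(f,hp(np.radians(th),*p))-[x0-.5,y0-.5])*k).astype(int) for p in pts]
            cv2.polylines(im,[np.array(q)],False,col,1)
    cv2.imwrite(out,np.hstack([im0,im]))
F=[[(-117,0,-6)]*2,[(-84,-17,2),(-10,-17,2)],[(-84,-17,2),(-84,17,2)],[(0,-28,0),(0,28,0)],
  [(-117+11*np.cos(a),0,-6+11*np.sin(a)) for a in np.linspace(0,6.3,30)],[(-117,11*np.cos(a),-6+11*np.sin(a)) for a in np.linspace(0,6.3,30)]]
E
python3 - <<'E'
from ov import *
f,g,t=pickle.load(open("fin.pkl","rb"))
ths=[(86,(0,255,0)),(88,(0,255,255)),(90,(255,0,255))]
draw(g,ths,(225,160,270,235),8,"pics/o_s.png",F)
draw(f,ths,(240,220,400,380),2.5,"pics/o_w.png",F)
E
```

```text
(no output)
```

View pics/o_s.png

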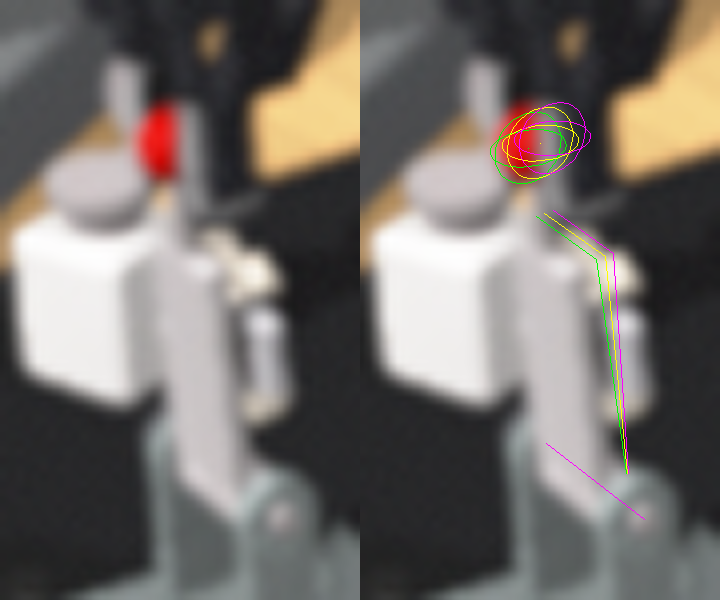

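View pics/o_w.png

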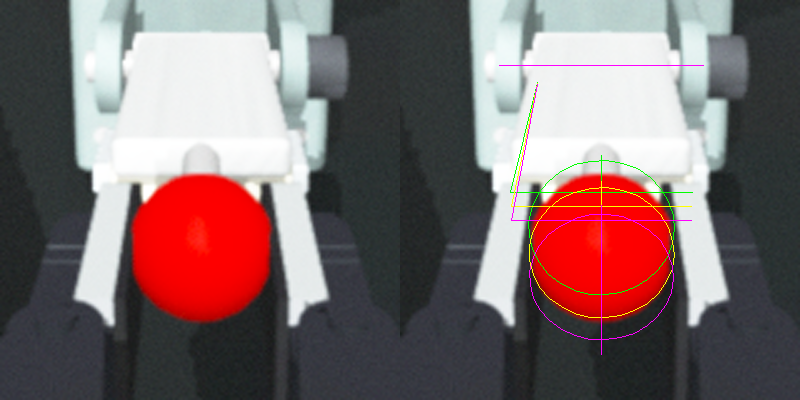

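Side and wrist overlays agree that the head is at about 87.5°, and the hinge matches the model to less than 1 mm. I'll move a further 5 mm.

```bash
cat > meas.py <<'E'
from ov import *
from scipy.optimize import brentq
f=bot.grab_frame("wrist"); g=bot.grab_frame("side"); p,R,s=pose(); print(s["clock"],p,s["force"],s["grip_width"],np.abs(s["qd"]).max())
im=f["pixels"].astype(int);m=((im[...,2]>150)&(im[...,1]<60)&(im[...,0]<60)); m=cv2.morphologyEx(m.astype(np.uint8),cv2.MORPH_OPEN,np.ones((5,5)))>0;ys,xs=np.nonzero(m)
row=(ys.min()+ys.max())/2; print("rows",ys.min(),ys.max(),"cent",xs.mean(),ys.mean())
for r in (row,ys.mean()):
    th=brentq(lambda a: proj(f,hp(np.radians(a),-117,0,-6))[1]-r,70,110); k=hp(np.radians(th),-117,0,-6); print("theta",th,"knob",k,"tool",1000*R.T@(k-p))
pickle.dump((f,g),open("fin2.pkl","wb"))
n=sys.argv[1]
ths=[(88,(0,255,255)),(90,(255,0,255)),(92,(255,255,0))]
draw(g,ths,(225,160,270,235),8,f"pics/o_s{n}.png",F)
draw(f,ths,(240,220,400,380),2.5,f"pics/o_w{n}.png",F)
E
python3 -m handwheel '[[-0.03,0,0,0,0,0],[-0.06,0,0,0,0,0],[-0.06,0,0,0,0,0],[-0.05,0,0,0,0,0],[0,0,0,0,0,0],[0,0,0,0,0,0]]'; python3 meas.py 2
```

```text
clock: 23.72
position: [0.5563, 0.2241, 0.1607]
tool_rot: [3.141, 0.0, 3.108]
force: [-1.6, 2.3, 4.3]
grip_width: 0.0197
23.825 [0.55629801 0.22404538 0.16072531] [-1.65157777  3.16916794  4.79768531] 0.020175963893241482 0.0025099363195951693
rows 290 347 cent 320.26741054251636 318.3728357060408
theta 89.91187644921398 knob [0.55092345 0.2240049  0.17899063] tool [  5.36649643  -0.21512145 -18.26647408]
theta 89.88604301364728 knob [0.55087073 0.22400665 0.17898784] tool [  5.41924493  -0.21512546 -18.26368662]
```

```bash
sleep 1
```

```text
(no output)
```

View pics/o_w2.png

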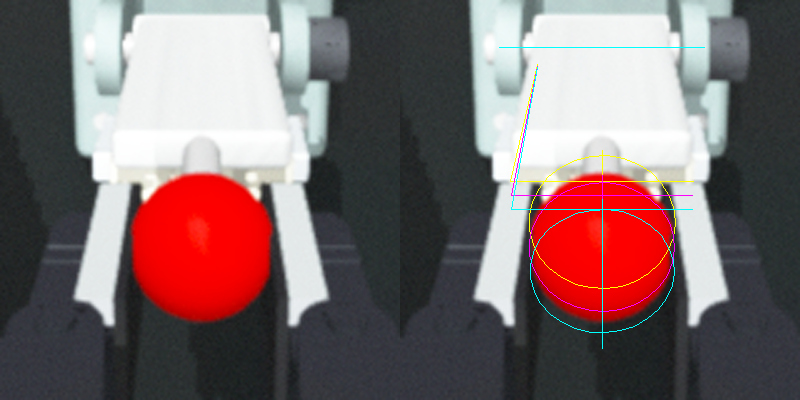

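View pics/o_s2.png

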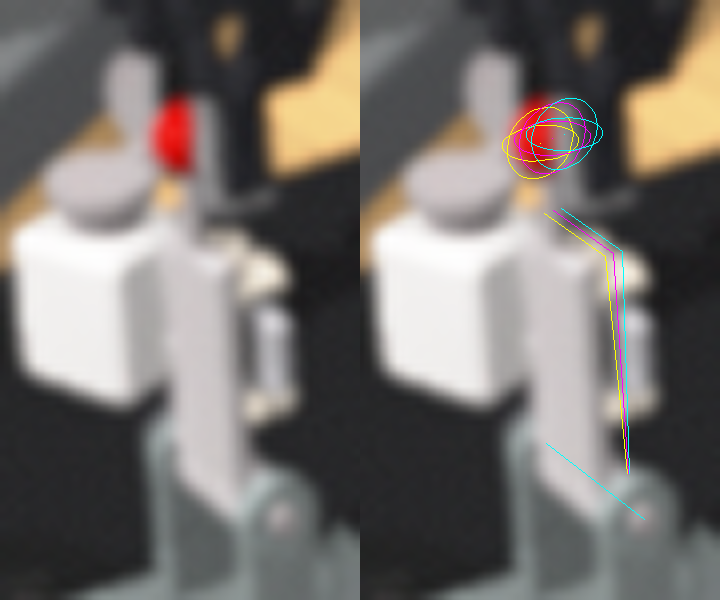

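```bash
python3 - <<'E'
from ov import *
f,g=pickle.load(open("fin2.pkl","rb")); p,R,s=pose()
print("proj of (0,0,-18.5):",proj(f,p+R@np.array([0,0,-.0185])),"(5.4):",proj(f,p+R@np.array([.0054,0,-.0183])))
im=g["pixels"].astype(int); red=im[...,2]-np.maximum(im[...,1],im[...,0])
for r in range(170,184): print(r,red[r,238:256])
Fp=240/np.tan(np.radians(g["vertical_fov"]/2))
for th in(86,88,90,92,94):
    k=hp(np.radians(th),-117,0,-6); d=(np.array(g["R"])@k+np.array(g["t"]))[2]; c=proj(g,k); print(th,c,"left",c[0]-.011*Fp/d,"top/bot",c[1]-.011*Fp/d,c[1]+.011*Fp/d)
# gradient-based plate edges side
gray=cv2.cvtColor(g["pixels"],cv2.COLOR_BGR2GRAY).astype(int)
for r in range(192,222,3): print(r,gray[r,242:264])
E
```

```text
proj of (0,0,-18.5): [320.91817712 331.23775207] (5.4): [320.92615255 318.46719622]
170 [ 4  7  7  8  5  3  0 -1  1  2  1 -3 -3 -4 -4 -6 -4 -5]
171 [ 3  5  6  6  5  2  0  4 22 32 20  4 -2 -3 -3 -4 -5 -5]
172 [ 5  6  5  6  5  2  6 38 86 95 59 20  3 -1 -1 -2 -4 -5]
173 [  9   9   7   5   5   8  32  94 159 158 104  39   6   0  -1  -4  -4  -5]
174 [ 19  14   9   5   7  23  70 147 202 195 132  52  10   0  -2  -4  -4  -4]
175 [ 28  21  12   7  11  41 109 176 212 202 144  61  13   1  -2  -3  -3  -6]
176 [ 33  27  17  10  16  55 131 192 207 199 146  61  13   1  -1  -4  -4  -3]
177 [ 33  29  20  12  18  57 134 194 208 197 140  57  10   0  -1  -3  -5  -4]
178 [ 26  23  16  11  15  49 119 184 205 191 131  51   8   0  -2  -3  -5  -5]
179 [ 15  14  11   8  10  32  84 143 182 176 118  46   9   0  -1  -3  -4  -6]
180 [ 11   9   8   7   8  15  44  87 131 142 101  40   9   1   0  -5  -5  -4]
181 [ 7  6  6  6  7  9 20 42 67 74 60 28  5  0  0 -3 -4 -5]
182 [ 6  8  6  7  6 10 20 33 37 31 26 12  3  0  0 -3 -5 -6]
183 [ 6  7  6  7  7 11 26 40 40 27 15  5  1  0  0 -2 -3 -2]
86 [245.5383825  178.02688514] l
[... 717 characters left out ...]
7 131 145 150 129
  86  45  30  30]
201 [166 167 170 182 197 203 202 201 200 197 188 161 127  96 110 157 190 186
 153  97  52  39]
204 [168 165 169 178 191 200 202 201 201 199 189 166 134  96 103 145 174 169
 138  94  57  39]
207 [165 154 141 136 159 190 202 202 201 200 194 175 145 121 119 148 179 181
 151 106  64  40]
210 [ 79  56  58  89 143 187 203 203 202 200 196 183 163 170 198 201 180 167
 157 120  72  43]
213 [ 60  94 131 161 182 200 205 204 202 201 198 187 159 132 106  83  60  45
  42  39  38  40]
216 [ 65 109 143 143 144 175 201 204 203 202 200 189 164 135 100  68  48  40
  39  38  39  39]
219 [ 53  84 114 121 123 152 186 204 207 205 203 193 174 161 167 175 164 142
 121 100  76  54]
```

Both cameras put the head at 90° ±0.7. I'll relieve the small residual forces, hold still, and check for creep.

```bash
python3 -m handwheel '[[0,0.008,-0.008,0,0,0],[0,0,0,0,0,0],[0,0,0,0,0,0],[0,0,0,0,0,0],[0,0,0,0,0,0],[0,0,0,0,0,0],[0,0,0,0,0,0],[0,0,0,0,0,0]]'; python3 meas.py 3;  python3 -m handwheel '[[0,0,0,0,0,0],[0,0,0,0,0,0],[0,0,0,0,0,0],[0,0,0,0,0,0],[0,0,0,0,0,0],[0,0,0,0,0,0],[0,0,0,0,0,0],[0,0,0,0,0,0]]'; python3 meas.py 4; python3 - <<'E'
from h import *
t=bot.grab_frame("top"); cv2.imwrite("pics/tfin.png",t["pixels"])
E
```

```text
clock: 24.82
position: [0.5562, 0.2241, 0.1608]
tool_rot: [-3.142, -0.0, 3.108]
force: [-1.1, 2.1, 2.8]
grip_width: 0.0198
24.925 [0.55623207 0.22410415 0.16076655] [-1.96248622  1.31299305  2.16063361] 0.019941206277710132 0.00139560184394493
rows 290 347 cent 320.1735441573467 318.3621288083301
theta 89.88048394346471 knob [0.55085939 0.22400702 0.17898723] tool [  5.36771839  -0.27689872 -18.22029369]
theta 89.85248032383373 knob [0.55080224 0.22400892 0.17898416] tool [  5.42489556  -0.276904   -18.21722402]
clock: 25.92
position: [0.5562, 0.2241, 0.1607]
tool_rot: [-3.141, -0.0, 3.108]
force: [-1.3, 1.8, 1.4]
grip_width: 0.0201
26.025 [0.55623694 0.22410419 0.160764  ] [-0.43614107  1.56564907  1.10656958] 0.019671398866822093 0.0011330186855106963
rows 290 347 cent 320.12793834296724 318.34720616570326
theta 89.88773730014229 knob [0.55087419 0.22400653 0.17898802] tool [  5.35708579  -0.27697208 -18.22383977]
theta 89.85669791516484 knob [0.55081085 0.22400863 0.17898463] tool [  5.4204618   -0.27697965 -18.22044604]
```

View pics/tfin.png

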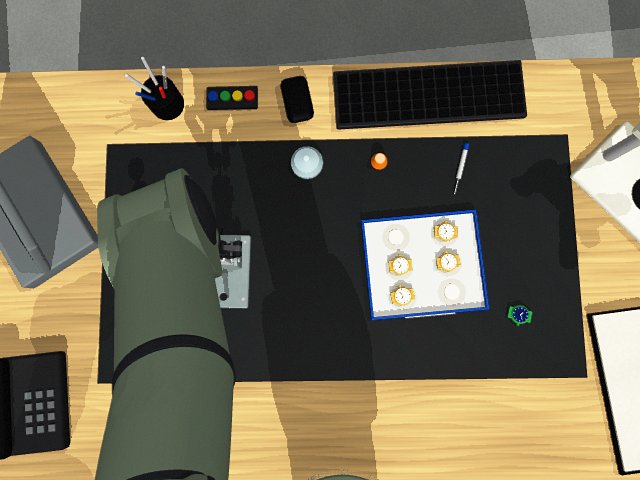

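View pics/o_s4.png

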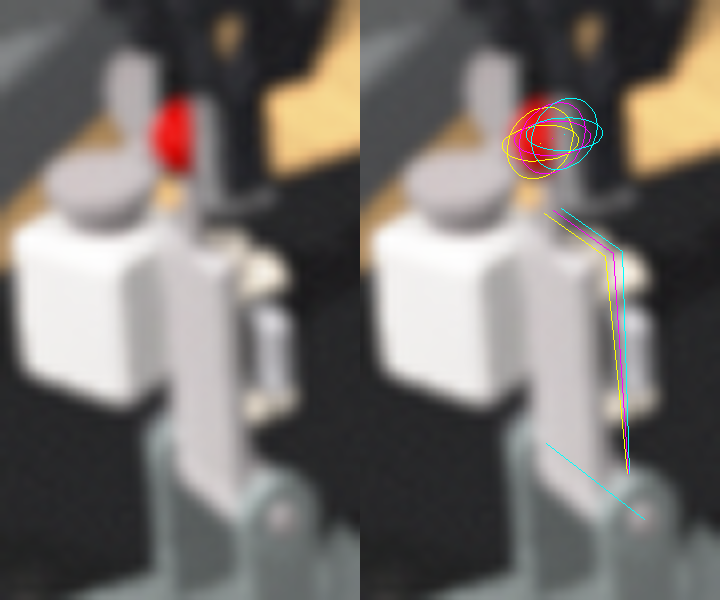

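Nothing has moved over the last 2 s. The head is upright with the watch in its jaws, and the other items are where they were. Handing in.

```bash
python3 -c "
from workcell import bot
print(bot.job_done())"
```

```text
the job is handed in; nothing more can be done
None
```

The steel watch is seated dial up in the head's jaws with its crown in the hinge-side notch. I let go of it, then swung the head up by the red knob. I handed in at about 26 s, still holding the knob with the head upright.

- **Watch:** I gripped it only by the lug ends, and nothing touched the glass. It stayed in the jaws throughout the swing.
- **Head angle:** The wrist camera gives 89.9° and the side camera about 90° ±0.7. Neither the angle nor the arm changed over the last 2 s, and the remaining forces were about 2 N or less.
- **Disagreement:** Arm travel alone would put the head at about 92.5°. The pictures show the knob crept about 5 mm across the pads during the swing. This left the head about 2.5° short, so I moved it a further 5 mm. I relied on the two cameras for the final angle, and the knob is still held off-centre by that 5 mm.
- **Other items:** In the final top picture the gold watches, loupe, dome, driver and green look-alike are where they started. The arm hides the bottle there, but the side picture shows it standing in place.

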